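Hold the washed baffle filter on the extractor's seal for clamping

TASK

Take the washed metal filter out of the wooden drying rack by its handle, stand it upright in the sill channel of the spray extractor with the handle facing you, and press it squarely and evenly back against the rubber seal, far enough that both swivel clamps could be turned over its frame but without crushing the seal. Then keep pressing steadily, as a third hand for me while I turn the clamps: finish still holding it there, do not let go. Leave everything else on the bench where it is.

Things in the scene. Friction and masses are not known exactly. Their poses are not given: they have to be found in the camera images.
- filter: Washed baffle filter, loose, about 0.36 kg (varies): flat aluminium frame 240 mm wide (its y), 130 high (z), 18 thick (x), upright steel baffles inside. Origin: centre of its underside. The front face (x = -9 mm) carries the handle and is to face the robot; the back face goes on the seal. Stands at first in the front slot of the rack, underside 18 mm above the bench, facing as the rack does.
- filter_handle (a point): Middle of the filter's steel strap handle, at (-52, 0, 90) mm in the filter's frame. The bar is 104 mm long along y, 10 mm thick along x, 20 mm high; 38 mm free between bar and front face, 80 mm free between its legs. Can be pinched from above, closing along the filter's x. The filter's top edge is 40 mm higher than this point.
- drying_rack: Wooden rack, fixed: two runners 18 mm high with upright dowels 8 mm thick, up to 88 mm above the bench, at y = +-92 mm and x = -45, -15, 15, 45 mm: three slots 22 mm wide. 120 x 206 x 88 mm. Origin: centre of its underside, x away from the robot at yaw 0. The filter stands in the front slot (x = -30 mm); lifted straight up 80 mm it is clear of the dowels.
- extractor: Grey bench-top spray extractor, fixed: box 120 mm deep, 300 wide, 168 high, with a fan behind the front opening and a round duct elbow on top, to 295 mm above the bench. Origin: at bench level, mid-width, in the plane of the box's front panel; x points into the box (away from the robot), y left, z up.
- seat (a point): Point of the extractor at (-27, 0, 20) mm in its frame: the filter's origin is here when it stands centred on the sill, back just touching the free seal; it is pressed in along the extractor's +x. Sill channel: slippery plastic floor 20 mm above the bench, from the seal's face (x = -18) to the front lip (x = -44 mm), 26 mm for the 18 mm filter; lip and end cheeks rise to 34 mm; 254 mm between the cheeks.
- clamp_left (a point): Left swivel clamp, fixed, turned upright (open): black wing and steel tab on a stud, 51 mm out from the panel. The point is the middle of the tab's underside, at (-32, 139, 85) mm in the extractor's frame. The tab could be turned over the filter's front face once the seal is pressed in by 4 mm.
- clamp_right (a point): The same clamp on the right, at (-32, -139, 85) mm in the extractor's frame.
- seal_left (a joint): How far the left (+y) half of the black foam-rubber seal is pressed in, m: 0 free, 0.016 at most. Its face is 18 mm proud of the panel when free, 236 mm wide in all, from 29 to 145 mm above the bench. It gives like a spring, 0.65 N per mm each half (1.3 together). Wanted: 4 to 12 mm, best 8 (some 10 N on the filter); over 14 mm crushes it.
- seal_right (a joint): The same for the right (-y) half of the seal.
- spray_gun: Bystander: metal spray gun lying on its side on the bench, about 154 x 164 x 34 mm. Origin: centre of its underside.
- glazed_bowl: Bystander: small glazed bowl, 104 mm across, 47 mm high. Origin: centre of its underside.
- masking_tape: Bystander: roll of masking tape lying flat, 104 mm across, 24 mm high. Origin: centre of its underside.

How it is judged:
By the outcome, as a careful person would: the job done as asked, in the order asked, and still so for the second after the job is handed in, while the arm keeps its last pose, push and grip.
It also fails if it takes over 53 s, if anything falls off the work surface, if the arm or the gripper's body presses on something with over 40 N, if the wrist force passes 120 N, or if a joint passes its speed limit or range.

ROBOT

A 6-joint arm with a two-finger parallel gripper is mounted at the origin on a cart in front of the work surface, level with it; the furniture and walls round the work are solid. World frame = base frame: x ahead of the robot, y to its left, z up, the work surface at z = 0. Lengths are in mm, angles in degrees, forces in N, time in s.
With the tool pointing down it reaches from about 325 to 900 mm from the base axis. Payload 6.1 kg.
Tool frame: the origin (TCP) lies at the very end of the fingers, on their centre line; the grasp point (between the pads) lies env.tcp_to_grasp behind it (env.tcp_to_grasp is the distance from the TCP to the grasp point, in mm); z points along the fingers, y is the direction in which the jaws open and shut (so a half turn about z gives the same grasp; the last joint's range is limited). The gripper opens to 85 mm and grips with 20 to 120 N. Pads are 22 mm wide; open, the fingers measure 114 mm over their backs; the gripper's body (76 mm by 85 mm) begins 54 mm behind the grasp point. The pads swing forward as they close: fully open they stand 13 mm farther back than shut.
Start: joints at [-73.172, 12.628, 87.462, -0, 79.91, -7.225], TCP at [254.728, -570.727, 231.3] pointing down, gripper open.
Joint ranges: [-170.65, 170.65], [-52.31, 119.04], [5.05, 147.46], [-71.25, 251.25], [11.57, 151.72], [-153.62, 153.62]. Speed limits (degrees/s): [147.25, 147.25, 172.46, 180, 180, 180].

INTERFACE

Orientations are given as [roll, pitch, yaw] about the fixed x, y, z axes, in that order (R = Rz(yaw) Ry(pitch) Rx(roll)).
In Python, from plant import env gives the robot as it stands.
- The arm moves only by the tool send_rows, never from a script. Its arguments are lists of equal length, an entry for each row: "travel": the shift along the tool's x, y, z in mm, a list of three; "roll": the turn about the tool's z in rad. A call has 1 to 5 rows; each row is the pose to reach, as a shift and turn from the pose commanded when the call began, along the tool's axes at that moment; what a row does not reach only later rows make up. A row lasts 1/12 s, in which the tool goes at most 41.7 mm and 7.16 degrees, less where a joint would pass 70% of its speed; a pose out of reach is approached as far as the arm can. A call with a gripper value outside its range is refused whole. "grip" is the opening, from 0 (shut) to 1 (fully open), set as the call begins (left out, the last holds). The fingers move at their own pace and stop on an object; "grip_force" is the grip in N (left out, the last holds). Time passes only in rows, so rows that repeat a pose let the fingers close. It gives the time, the measured TCP pose, the force and the opening at its end, in the units of the state.
- env.observe(): the state, without advancing time (a new reading comes with each control period).
- env.grab_frame(name): name is "side" or "top" or "wrist"; returns the picture (400x640x3 uint8, blue, green, red); there is no depth.
- env.calibration(name): a dict with "fx", "fy", "cx", "cy" (pixels), "dist_coeffs" ([k1, k2, p1, p2, k3] as OpenCV has them; the pictures are not rectified), "xyz" and "attitude" of the camera in the world. Camera axes: x right, y down, z forward; pixel columns grow to the right and rows downward; lengths in mm; the calibration is good to about 2 mm. A picture is of the moment at which its call begins: read the wrist's pose just before it. calibration takes no time and is no camera call; for the wrist camera it gives the pose at the moment of the call.
- env.close_job(): hands the job in, once; it reports no verdict.
The state is a dict: "clock": time; "joint_positions": joint angles; "qvel": joint speeds; "joint_efforts": joint torques, N m; "tcp_pos": TCP position; "tool_rot": TCP orientation; "contact_force": force on the tool from outside, world axes, zero at the start; "torque": the same for the moment, N m; "opening": finger opening in mm.
Only numpy, scipy, OpenCV 4.12 (cv2) and the standard library are available. Lean on these libraries where they do the work, as an engineer would, in place of code of your own. Each camera call takes 0.05 s, during which the arm holds its last target.

## Working session

There is one attempt and no reset: what is moved stays moved. The work goes in short steps, Python scripts to look and compute and a tool call to move; the robot and the scene stay as the last step left them, time stands still between calls to the robot, and variables do not carry over. Pictures are saved under pics/ and viewed, and the job is handed in when it is done.

Besides the shell and the picture viewer there is one more tool, called after "Request:" by a JSON object that holds its "op" and its "data". send_rows: Moves the arm, as the interface text tells. Its arguments: {"type":"object","properties":{"travel":{"type":"array","items":{"type":"array","items":{"type":"number"}}},"roll":{"type":"array","items":{"type":"number"}},"grip":{"type":"number"},"grip_force":{"type":"number"}},"required":["travel","roll"]}

```bash
ls; mkdir -p pics
python3 - <<'E'
from plant import env
import cv2
print(env.observe()); print(env.tcp_to_grasp)
for n in("side","top","wrist"):
    print(n,env.calibration(n)); cv2.imwrite(f"pics/a_{n}.png",env.grab_frame(n))
E
```

```text
pics
{'clock': 0.0, 'joint_positions': array([-7.31729491e+01,  1.26748718e+01,  8.75273864e+01, -9.09949953e-04,
        7.99102984e+01, -7.22547659e+00]), 'qvel': array([-0.00861207,  0.05078261,  0.1369089 ,  0.03539486, -0.02211321,
        0.05253721]), 'joint_efforts': array([ 2.71528861e-04, -4.96899068e+01, -3.89388800e+01, -1.87423966e-04,
        1.11098791e-02, -4.58571208e-05]), 'tcp_pos': array([ 254.54029408, -570.14202195,  230.18826798]), 'tool_rot': array([-1.79888225e+02, -1.32682734e-02,  2.40526748e+01]), 'contact_force': array([ 0.75542123,  0.3366703 , -0.12570138]), 'torque': array([-0.03014211, -0.00849243, -0.00482443]), 'opening': 85.22523775605563}
18.700000000000003
side {'fx': 519.041115614957, 'fy': 519.041115614957, 'cx': 314.42967872368837, 'cy': 200.78643084582592, 'dist_coeffs': array([0.05460248, 0.        , 0.        , 0.        , 0.        ]), 'xyz': array([-542.03651618, -625.65224093, 1435.0304898 ]), 'attitude': array([-134.6253096 ,    0.29224373,  -54.65897137])}
top {'fx': 444.69804011173767, 'fy': 444.69804011173767, 'cx': 314.6826300170139, 'cy': 195.79062423576852, 'dist_coeffs': array([-0.08245334,  0.        ,  0.        ,  0.        ,  0.        ]), 'xyz': array([  26.64668138,  321.80630277, 1354.19452551]), 'attitude': array([-156.97774185,   -0.28585273, -107.84903462])}
wrist {'fx': 286.728890806131, 'fy': 286.728890806131, 'cx': 316.60488324428604, 'cy': 199.02853659046187, 'dist_coeffs': array([-0.00746153,  0.        ,  0.        ,  0.        ,  0.        ]), 'xyz': array([ 323.03855846, -539.62868517,  373.1399902 ]), 'attitude': array([ 1.62888697e+02,  1.15881692e-01, -6.58936940e+01])}
```

View pics/a_side.png

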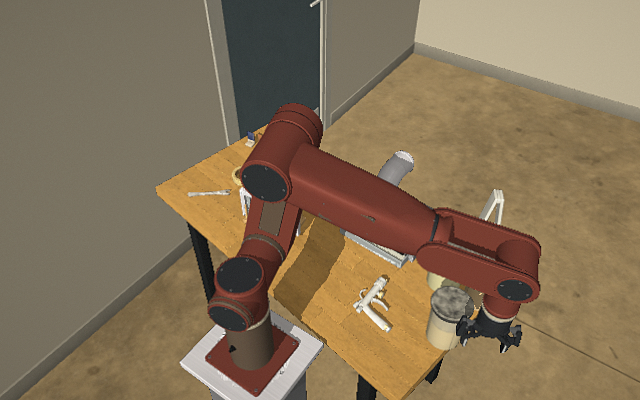

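View pics/a_top.png

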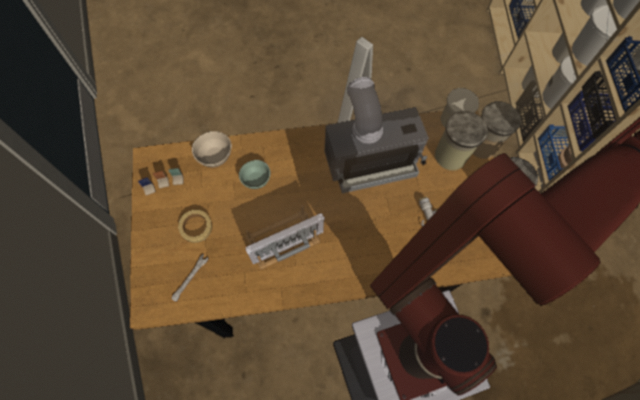

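View pics/a_wrist.png

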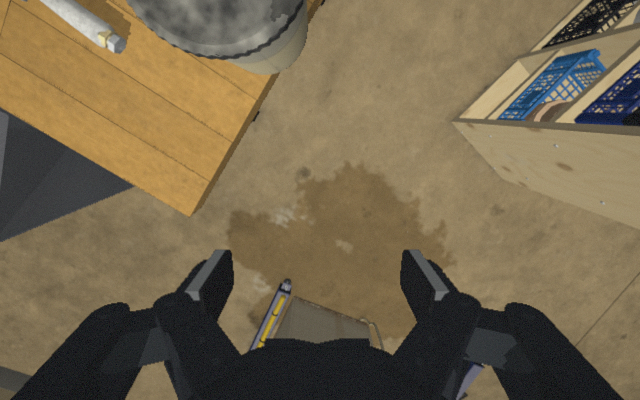

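```bash
cat > h.py <<'E'
import numpy as np, cv2
from scipy.spatial.transform import Rotation as R
from plant import env
def cam(c):
    K=np.array([[c['fx'],0,c['cx']],[0,c['fy'],c['cy']],[0,0,1]]); return K,np.array(c['dist_coeffs']),np.array(c['xyz']),R.from_euler('xyz',c['attitude'],degrees=True).as_matrix()
def px2w(c,uv,z):
    K,d,o,A=cam(c); uv=np.array(uv,float).reshape(-1,1,2)
    n=cv2.undistortPoints(uv,K,d)[:,0]; r=np.c_[n,np.ones(len(n))]@A.T
    return o+r*((z-o[2])/r[:,2])[:,None]
def w2px(c,P):
    K,d,o,A=cam(c); P=(np.array(P,float).reshape(-1,3)-o)@A
    return cv2.projectPoints(P,np.zeros(3),np.zeros(3),K,d)[0][:,0]
E
python3 - <<'E'
from h import *
c=env.calibration("top"); im=cv2.imread("pics/a_top.png")
cv2.imwrite("pics/b1.png",cv2.resize(im[205:275,235:335],None,fx=8,fy=8,interpolation=cv2.INTER_CUBIC))
cv2.imwrite("pics/b2.png",cv2.resize(im[75:200,310:440],None,fx=6,fy=4.8*1.0,interpolation=cv2.INTER_CUBIC))
print(px2w(c,[[375,183]],34),px2w(c,[[287,240]],130), px2w(c,[[287,225],[245,171]],0))
E
```

```text
[[541.80942894 -58.42466187  34.        ]] [[412.83128583 274.56361862 130.        ]] [[502.19521035 255.22375364   0.        ]
 [731.36527995 336.25253157   0.        ]]
```

View pics/b1.png

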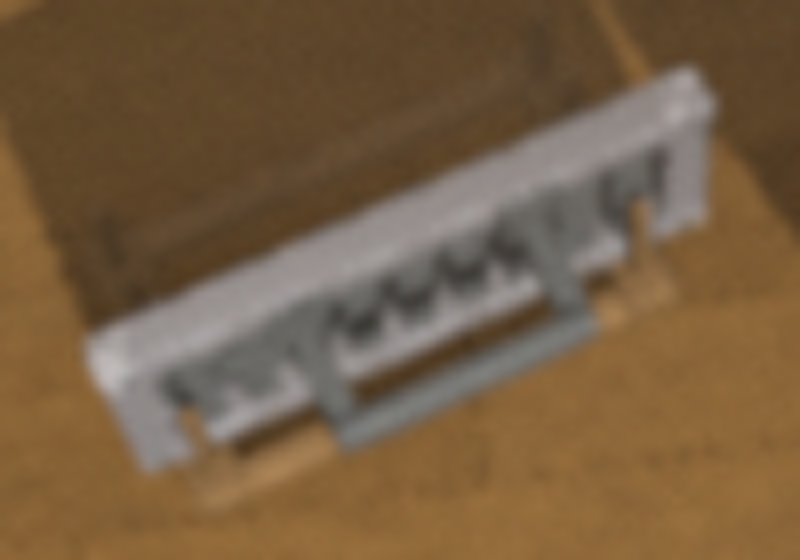

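View pics/b2.png

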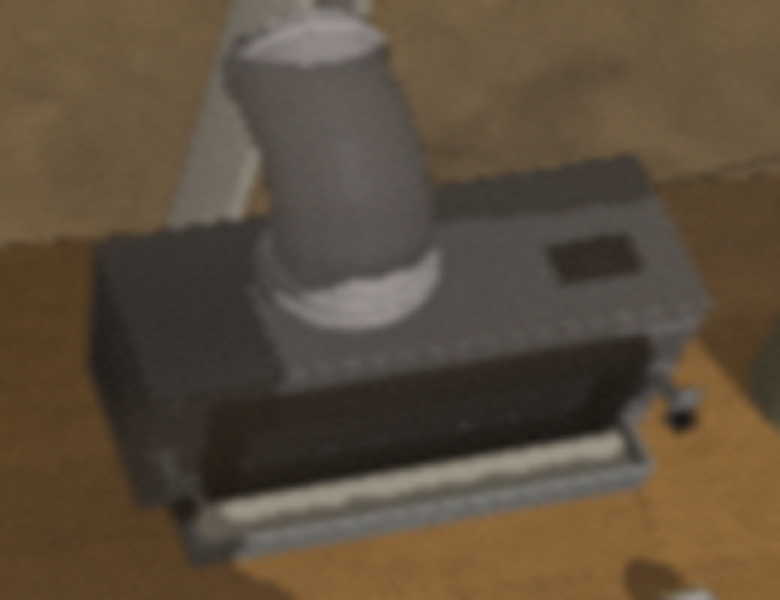

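Run:
```python
from h import *
c=env.calibration("top")
f=lambda p,z: px2w(c,np.array([235,205])+np.array(p)/8-0.4,z)
P=f([[90,345],[690,70]],148); print(P, np.degrees(np.arctan2(P[1,1]-P[0,1],P[1,0]-P[0,0])),np.linalg.norm(P[1]-P[0]))
P=f([[348,430],[597,320]],118); print(P,P.mean(0), np.degrees(np.arctan2(P[1,1]-P[0,1],P[1,0]-P[0,0])),np.linalg.norm(P[1]-P[0]))
g=lambda p,z: px2w(c,np.array([310,75])+np.array(p)/[6,4.8]-0.4,z)
P=g([[245,552],[645,480]],34); print(P,P.mean(0), np.degrees(np.arctan2(P[1,1]-P[0,1],P[1,0]-P[0,0])),np.linalg.norm(P[1]-P[0]))
P=g([[155,408],[708,303]],168); print(P,P.mean(0), np.degrees(np.arctan2(P[1,1]-P[0,1],P[1,0]-P[0,0])),np.linalg.norm(P[1]-P[0]))
```

```text
[[420.52421353 392.13882973 148.        ]
 [454.59526116 158.89630737 148.        ]] -81.68926220620796 235.7178621186258
[[371.86894196 313.8808068  118.        ]
 [383.76753239 216.89220486 118.        ]] [377.81823718 265.38650583 118.        ] -83.0058852687517 97.71573753358834
[[ 544.06466141   26.27759436   34.        ]
 [ 527.92532259 -202.90857899   34.        ]] [535.994992   -88.31549231  34.        ] -94.02813118946075 229.75373841613592
[[ 598.12544775   66.05435506  168.        ]
 [ 584.09276605 -231.11585708  168.        ]] [591.1091069  -82.53075101 168.        ] -92.70355708194711 297.5013464491076
```

```bash
cat >> h.py <<'E'
def to(x,y,z,yaw):
    s=env.observe(); p=np.array(s['tcp_pos']); T=R.from_euler('xyz',s['tool_rot'],degrees=True).as_matrix()
    d=T.T@(np.array([x,y,z])-p); dy=(yaw-s['tool_rot'][2]+180)%360-180
    print('t',round(s['clock'],2),'pos',p.round(1),'rot',np.round(s['tool_rot'],2),'F',np.round(s['contact_force'],1),'op',round(s['opening'],1))
    print('shift',d.round(1),'len',np.linalg.norm(d).round(1),'roll',-np.radians(dy).round(3),'deg',round(dy,1))
E
python3 -c "
from h import *
to(450,-85,300,87)"
```

```text
t 0.15 pos [ 254.6 -570.3  230.4] rot [-1.7992e+02 -1.0000e-02  2.4050e+01] F [-0.2 -0.4 -0.3] op 85.4
shift [ 376.2 -363.6  -69. ] len 527.8 roll -1.099 deg 62.9
```

Request:
{"op": "send_rows", "data": {"travel": [[28, -27, -8], [56, -54, -16], [84, -81, -24], [112, -108, -32], [140, -135, -40]], "roll": [-0.1, -0.2, -0.3, -0.4, -0.5]}}

```text
clock: 0.57
tcp_pos: [327.7, -388.5, 271.1]
tool_rot: [-180.0, -0.0, 53.0]
contact_force: [0.3, -0.1, 0.4]
opening: 85.3
```

```bash
python3 -c "
from h import *
to(450,-85,300,87)"
```

```text
t 0.57 pos [ 327.7 -388.5  271.1] rot [-1.7996e+02 -3.0000e-02  5.2950e+01] F [ 0.3 -0.1  0.4] op 85.3
shift [315.9 -85.3 -28.7] len 328.5 roll -0.594 deg 34.0
```

Request:
{"op": "send_rows", "data": {"travel": [[38, -10, -6], [76, -20, -12], [114, -30, -18], [152, -40, -24], [190, -50, -29]], "roll": [-0.12, -0.24, -0.36, -0.48, -0.59]}}

```text
clock: 0.98
tcp_pos: [403.1, -207.1, 300.7]
tool_rot: [180.0, 0.0, 86.8]
contact_force: [1.6, -1.1, -0.2]
opening: 85.3
```

```bash
python3 -c "
from h import *
to(450,-85,300,87)"
```

```text
t 0.98 pos [ 403.1 -207.1  300.7] rot [1.7997e+02 1.0000e-02 8.6830e+01] F [ 1.6 -1.1 -0.2] op 85.3
shift [124.5  40.    0.7] len 130.8 roll -0.003 deg 0.2
```

Request:
{"op": "send_rows", "data": {"travel": [[38, 8, 0], [76, 16, 0], [114, 24, 0], [150, 30, 0], [150, 30, 0]], "roll": [0, 0, 0, 0, 0]}}

```text
clock: 1.4
tcp_pos: [442.6, -55.4, 300.3]
tool_rot: [180.0, -0.2, 86.9]
contact_force: [-0.2, -1.1, -0.6]
opening: 85.3
```

```bash
cat > snap.py <<'E'
import sys,pickle
from h import *
n=sys.argv[1]; w=sys.argv[2:] or ["wrist"]
for k in w:
    c=env.calibration(k); im=env.grab_frame(k); cv2.imwrite(f"pics/{n}_{k}.png",im); pickle.dump(c,open(f"pics/{n}_{k}.pkl","wb"))
    print(k,np.round(c['xyz'],1),np.round(c['attitude'],2))
to(450,-85,300,87)
E
python3 snap.py c wrist side
```

```text
wrist [446.5  19.4 443.3] [163.07  -0.    -3.07]
side [-542.  -625.7 1435. ] [-134.63    0.29  -54.66]
t 1.5 pos [442.  -59.7 300.1] rot [-1.7998e+02  1.0000e-02  8.6730e+01] F [ 0.3 -0.3  0.1] op 85.5
shift [-24.8   9.4   0.1] len 26.5 roll -0.005 deg 0.3
```

View pics/c_wrist.png

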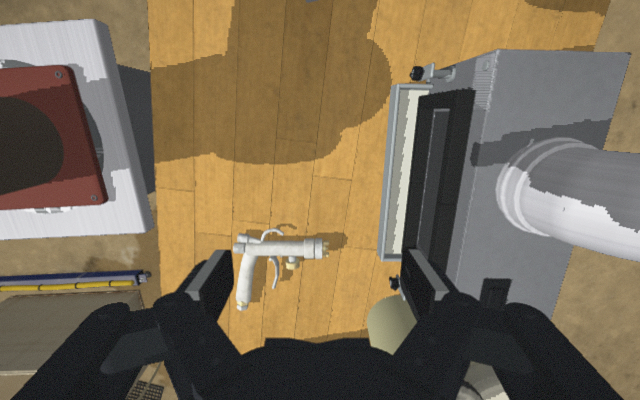

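View pics/c_side.png

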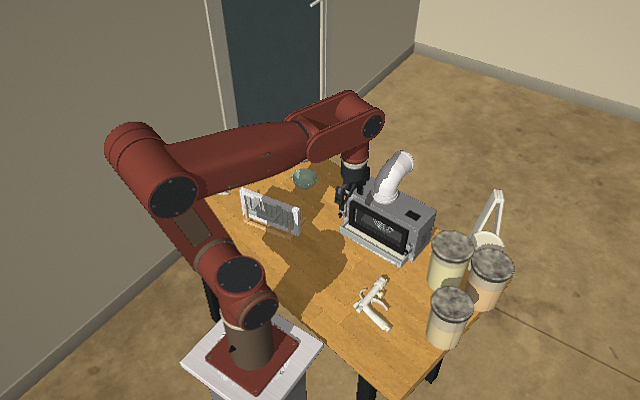

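Run:
```python
from h import *
im=cv2.imread("pics/c_wrist.png")
cv2.imwrite("pics/d1.png",cv2.resize(im[60:180,370:510],None,fx=5,fy=5,interpolation=cv2.INTER_CUBIC))
cv2.imwrite("pics/d2.png",cv2.resize(im[180:300,370:510],None,fx=5,fy=5,interpolation=cv2.INTER_CUBIC))
```

```text
(no output)
```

View pics/d1.png

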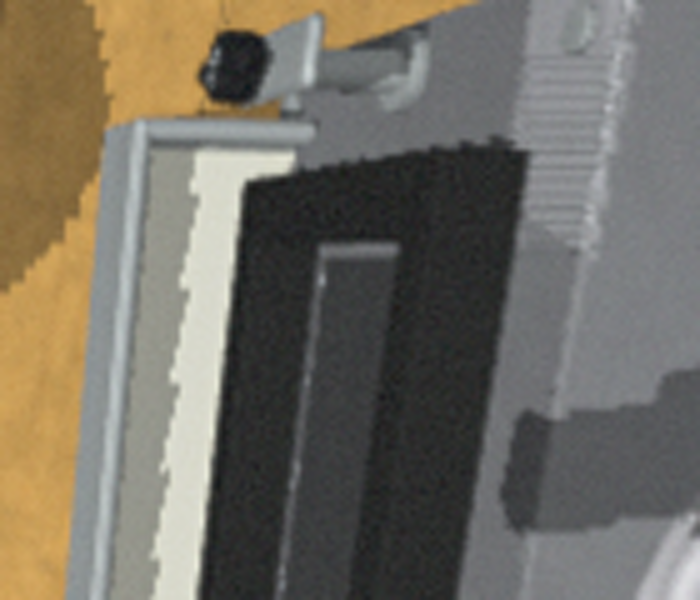

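View pics/d2.png

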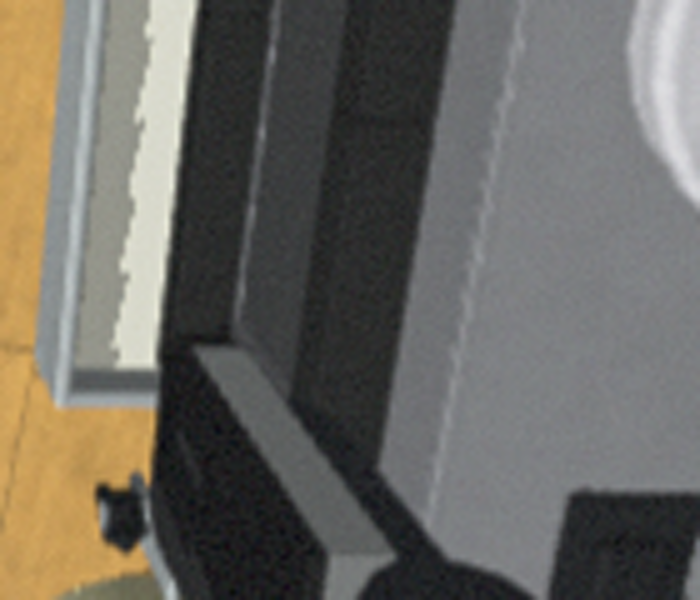

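Run:
```python
from h import *
import pickle
c=pickle.load(open("pics/c_wrist.pkl","rb"))
A=lambda p:np.array([370,60])+np.array(p,float)/5-0.4
B=lambda p:np.array([370,180])+np.array(p,float)/5-0.4
def line(pts,z,name):
    P=px2w(c,pts,z); v=P[-1]-P[0]; a=np.degrees(np.arctan2(v[1],v[0]))+90
    print(name,P.round(1).tolist(),'yaw',a.round(2),'len',np.linalg.norm(v).round(1))
    return P,a
P,a=line([A([149,143]),A([107,600]),B([77,370]),B([72,390])],34,'lip inner corners')
line([A([245,185]),A([205,600]),B([160,345])],34,'seal bottom')
# box top front edge
line([A([612,170]),A([528,560]),B([520,10]),B([430,530])],168,'boxtop')
# right clamp / left clamp
yaw=a
m=(P[0]+P[-1])/2; ca,sa=np.cos(np.radians(yaw)),np.sin(np.radians(yaw))
print('origin est',m+44*np.array([ca,sa,0]))
# top cam
t=env.calibration("top")
```

```text
lip inner corners [[558.7, 43.7, 34.0], [550.1, -81.2, 34.0], [543.2, -201.2, 34.0], [541.7, -208.2, 34.0]] yaw -3.84 len 252.4
seal bottom [[584.8, 31.7, 34.0], [578.7, -82.8, 34.0], [569.2, -193.8, 34.0]] yaw -3.96 len 226.1
boxtop [[606.0, 26.9, 168.0], [598.3, -44.6, 168.0], [597.8, -54.7, 168.0], [590.4, -172.7, 168.0]] yaw -4.45 len 200.2
origin est [594.09986278 -85.1772195   34.        ]
```

Run:
```python
from h import *
import pickle
c=pickle.load(open("pics/c_wrist.pkl","rb"))
im=cv2.imread("pics/c_wrist.png"); g=cv2.cvtColor(im,cv2.COLOR_BGR2GRAY).astype(float)
def fit(pts,z,name):
    P=px2w(c,pts,z)[:,:2]
    vx,vy,x0,y0=cv2.fitLine(P.astype(np.float32),cv2.DIST_HUBER,0,0.01,0.01).ravel()
    if vy<0: vx,vy=-vx,-vy
    r=np.abs((P-[x0,y0])@[vy,-vx])
    print(name,len(P),'yaw',np.degrees(np.arctan2(-vx,vy)).round(2),'x at y=-85',(x0+vx/vy*(-85-y0)).round(2),'resid',np.median(r).round(2),r.max().round(2))
seal=[];lip=[];lo=[]
for v in range(98,246):
    x0=np.interp(v,[92,250],[418.5,401.5]); 
    u=np.arange(int(x0)-10,int(x0)+8); row=g[v,u]
    k=np.argmin(np.diff(row)); 
    # subpixel via half-level crossing
    w=row[max(k-2,0):k+4]; hi,l=w[0],w[-1]; h=(hi+l)/2; j=np.where((w[:-1]>h)&(w[1:]<=h))[0]
    if len(j): j=j[0]; seal.append([u[0]+max(k-2,0)+j+(w[j]-h)/(w[j]-w[j+1]),v])
    # orange -> bluish edge: outer front face of sill ; lip outer: brightest bar
    xl=np.interp(v,[88,255],[398.5,384.5]); u=np.arange(int(xl)-4,int(xl)+5); row=g[v,u]
    k=np.argmax(row[1:-1])+1; d=row[k-1]-2*row[k]+row[k+1]
    lip.append([u[k]+(0.5*(row[k-1]-row[k+1])/d if d else 0),v])
print(g[170,375:420].astype(int))
fit(seal,29,'seal low edge'); fit(lip,34,'lip mid')
```

```text
[170 166 165 169 168 167 169 170 161 153 146 149 146 145 186 185 147 122
 145 151 145 151 149 145 150 183 215 218 216 215 214 216 216 216 213 108
  44  41  44  39  36  41  43  44  48]
seal low edge 148 yaw -4.03 x at y=-85 577.77 resid 0.09 0.29
lip mid 148 yaw -4.06 x at y=-85 546.39 resid 0.15 0.51
```

```bash
python3 -c "
from h import *
to(378,290,300,98)"
```

```text
t 1.5 pos [442.  -59.7 300.1] rot [-1.7998e+02  1.0000e-02  8.6730e+01] F [ 0.3 -0.3  0.1] op 85.5
shift [ 3.455e+02 -8.390e+01  1.000e-01] len 355.5 roll -0.197 deg 11.3
```

Request:
{"op": "send_rows", "data": {"travel": [[36, -9, 0], [75, -18, 0], [114, -27, 0], [153, -37, 0], [192, -46, 0]], "roll": [-0.04, -0.08, -0.12, -0.16, -0.2], "grip": 0.42}}

```text
clock: 1.92
tcp_pos: [407.5, 133.3, 300.3]
tool_rot: [180.0, 0.0, 97.9]
contact_force: [0.6, 0.3, 0.7]
opening: 35.5
```

```bash
python3 -c "
from h import *
to(378,290,300,98)"
```

```text
t 1.92 pos [407.5 133.3 300.3] rot [1.7998e+02 3.0000e-02 9.7890e+01] F [0.6 0.3 0.7] op 35.5
shift [159.2  -7.7   0.2] len 159.4 roll -0.002 deg 0.1
```

Request:
{"op": "send_rows", "data": {"travel": [[39, -2, 0], [78, -4, 0], [117, -6, 0], [156, -8, 0], [156, -8, 0]], "roll": [0, 0, 0, 0, 0]}}

```text
clock: 2.33
tcp_pos: [377.1, 290.8, 300.0]
tool_rot: [-180.0, -0.1, 98.2]
contact_force: [-0.7, -1.0, -0.1]
opening: 35.8
```

Request:
{"op": "send_rows", "data": {"travel": [[0, 0, 0], [0, 0, 0]], "roll": [0, 0]}}

```text
clock: 2.5
tcp_pos: [378.8, 285.6, 299.9]
tool_rot: [-180.0, 0.1, 97.9]
contact_force: [0.6, -0.3, 0.7]
opening: 35.9
```

```bash
python3 snap.py e wrist
```

```text
wrist [368.4 360.3 442.7] [1.6284e+02 5.0000e-02 7.9700e+00]
t 2.55 pos [379.  285.2 300.1] rot [-1.7998e+02  5.0000e-02  9.7850e+01] F [-0.3 -1.4  0.7] op 35.7
shift [-376.5   19.8    0.4] len 377.0 roll 0.189 deg -10.8
```

View pics/e_wrist.png

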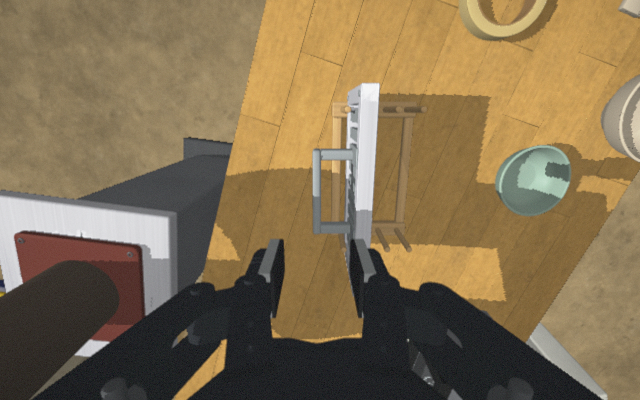

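Run:
```python
from h import *
im=cv2.imread("pics/e_wrist.png")
cv2.imwrite("pics/f.png",cv2.resize(im[75:255,290:400],None,fx=3.3*2/2,fy=3.3,interpolation=cv2.INTER_CUBIC))
g=cv2.cvtColor(im,cv2.COLOR_BGR2GRAY)
for v in (170,190,210): print(v,g[v,308:330],g[v,342:386])
```

```text
170 [119 101 111 112 137 190 189 180 177 167 160 136 105 112 111 111 114 112
 116 141 143 115] [106 105 112 146 188 220 224 224 181 101  86 147 151 162 189 198 231 224
 222 225 226 224 222 221 219 221 219 216 218 218 222 225 180 123 111 109
 113 116 109 111 109 112 110 117]
190 [124 120 117 114 134 193 187 184 176 167 159 131 105 111 112 115 117 118
 123 121 123 120] [114 112 102 103 136 154 108  93  91  91  90 146 157 190 194 232 225 221
 223 224 221 221 220 219 221 219 216 217 220 222 221 155 111 105 105 111
 110 113 112 114 113 112 105 117]
210 [114 119 117 117 112 108 114 119 121 117 116 112 104 114 116 118 120 119
 124 120 121 120] [109 109 104 116 145 139  91  78  87  94  88  83  93 112 194 199 196 201
 163 156 155 153 154 156 154 151 188 194 198 192 130 104 104 105 103 113
 115 111 111 112 113 114 118 121]
```

View pics/f.png

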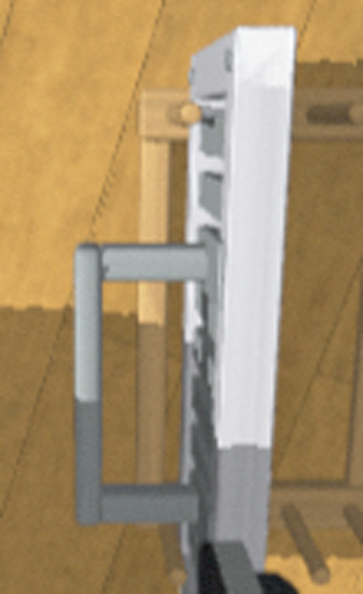

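Run:
```python
from h import *
import pickle
c=pickle.load(open("pics/e_wrist.pkl","rb"))
im=cv2.imread("pics/e_wrist.png"); g=cv2.cvtColor(im,cv2.COLOR_BGR2GRAY).astype(float)
def fit(pts,z,name):
    P=px2w(c,pts,z)[:,:2]
    vx,vy,x0,y0=cv2.fitLine(P.astype(np.float32),cv2.DIST_HUBER,0,0.01,0.01).ravel()
    if vy<0: vx,vy=-vx,-vy
    r=np.abs((P-[x0,y0])@[vy,-vx])
    print(name,len(P),'yaw',np.degrees(np.arctan2(-vx,vy)).round(2),'x at y=265',(x0+vx/vy*(265-y0)).round(2),'resid',np.median(r).round(2),r.max().round(2))
def edges(vs,ulo,uhi,sgn):
    o=[]
    for v in vs:
        a,b=int(ulo(v)),int(uhi(v)); row=g[v,a:b]; d=np.diff(row)*sgn; k=np.argmax(d)
        w=d[max(k-1,0):k+2].clip(0); o.append([a+max(k-1,0)+np.sum(np.arange(len(w))*w)/w.sum()+0.5,v])
    return o
fit(edges(range(95,205),lambda v:np.interp(v,[83,230],[372,366]),lambda v:np.interp(v,[83,230],[384,378]),-1),148,'back top')
L=edges(range(153,192),lambda v:308,lambda v:316,1);Rr=edges(range(153,228),lambda v:316,lambda v:324,-1)
fit(L,113,'bar L');fit(Rr,113,'bar R')
P=px2w(c,[[313.5,148.7],[319.5,233.5]],118);print(P,P.mean(0))
fit(edges(range(100,150),lambda v:np.interp(v,[83,230],[355,351]),lambda v:np.interp(v,[83,230],[364,358]),1),148,'front top')
P=px2w(c,[[379,84]],148);print('far back corner',P)
```

```text
back top 110 yaw 8.05 x at y=265 442.08 resid 0.05 0.19
bar L 39 yaw 7.22 x at y=265 376.01 resid 0.09 0.32
bar R 75 yaw 8.38 x at y=265 384.38 resid 0.13 3.36
[[370.31255393 319.17978436 118.        ]
 [391.66902721 217.52542086 118.        ]] [380.99079057 268.35260261 118.        ]
front top 50 yaw 8.0 x at y=265 422.49 resid 0.33 3.22
far back corner [[423.9370344  392.73438307 148.        ]]
```

```bash
python3 -c "
from h import *
to(380,267,170,98.05)
to(380,267,89,98.05)"
```

```text
t 2.55 pos [379.  285.2 300.1] rot [-1.7998e+02  5.0000e-02  9.7850e+01] F [-0.3 -1.4  0.7] op 35.7
shift [-18.1  -1.5 130.1] len 131.3 roll -0.004 deg 0.2
t 2.55 pos [379.  285.2 300.1] rot [-1.7998e+02  5.0000e-02  9.7850e+01] F [-0.3 -1.4  0.7] op 35.7
shift [-18.   -1.4 211.1] len 211.9 roll -0.004 deg 0.2
```

Request:
{"op": "send_rows", "data": {"travel": [[-6, 0, 35], [-12, -1, 70], [-18, -1.5, 105], [-18, -1.5, 130], [-18, -1.5, 130]], "roll": [-0.003, -0.003, -0.003, -0.003, -0.003]}}

```text
clock: 2.97
tcp_pos: [376.4, 264.8, 164.6]
tool_rot: [-179.5, 0.2, 97.9]
contact_force: [-0.0, -0.7, -0.3]
opening: 35.9
```

Request:
{"op": "send_rows", "data": {"travel": [[0, 0, 0], [0, 0, 0]], "roll": [0, 0]}}

```text
clock: 3.13
tcp_pos: [380.9, 268.4, 172.3]
tool_rot: [179.9, -0.0, 98.0]
contact_force: [-0.4, 0.1, 0.0]
opening: 36.0
```

```bash
python3 snap.py g wrist; python3 -c "
from h import *
to(380,267,89,98.05)"
```

```text
wrist [369.9 342.8 315.2] [ 1.6294e+02 -1.2000e-01  8.0800e+00]
t 3.18 pos [381.2 268.8 172.9] rot [ 1.7978e+02 -7.0000e-02  9.8060e+01] F [-0.2  0.8 -0.1] op 35.8
shift [-359.8   19.  -127.5] len 382.2 roll 0.193 deg -11.1
t 3.18 pos [381.2 268.8 172.9] rot [ 1.7978e+02 -7.0000e-02  9.8060e+01] F [-0.2  0.8 -0.1] op 35.8
shift [-1.8 -1.8 83.9] len 83.9 roll 0.0 deg -0.0
```

View pics/g_wrist.png

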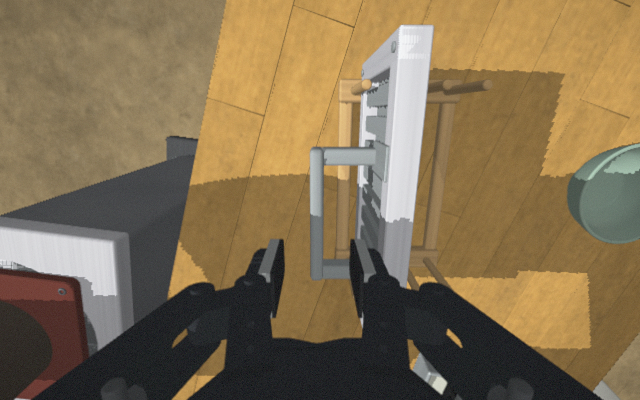

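Request:
{"op": "send_rows", "data": {"travel": [[0, 0, 12], [0, 0, 26], [0, 0, 42], [0, 0, 54], [0, 0, 60]], "roll": [0, 0, 0, 0, 0]}}

```text
clock: 3.6
tcp_pos: [380.1, 269.1, 111.0]
tool_rot: [179.9, -0.0, 98.1]
contact_force: [-0.9, -1.0, 0.2]
opening: 35.9
```

Request:
{"op": "send_rows", "data": {"travel": [[0, 0, 6], [0, 0, 12], [0, 0, 18], [0, 0, 21], [0, 0, 21]], "roll": [0, 0, 0, 0, 0]}}

```text
clock: 4.02
tcp_pos: [392.0, 271.7, 101.4]
tool_rot: [178.4, -0.2, 98.1]
contact_force: [0.4, -13.6, 47.9]
opening: 35.7
```

```bash
python3 snap.py i wrist; python3 -c "
from h import *
to(380,267,89,98.05)"
```

```text
wrist [377.5 345.2 244.4] [163.07  -1.55   8.16]
t 4.07 pos [391.8 271.6 101.4] rot [178.45  -0.18  98.1 ] F [ -0.5 -13.6  47.8] op 35.9
shift [-360.7   12.8 -199.4] len 412.3 roll 0.194 deg -11.1
t 4.07 pos [391.8 271.6 101.4] rot [178.45  -0.18  98.1 ] F [ -0.5 -13.6  47.8] op 35.9
shift [ -3.  -12.7  12.1] len 17.7 roll 0.001 deg -0.1
```

View pics/i_wrist.png

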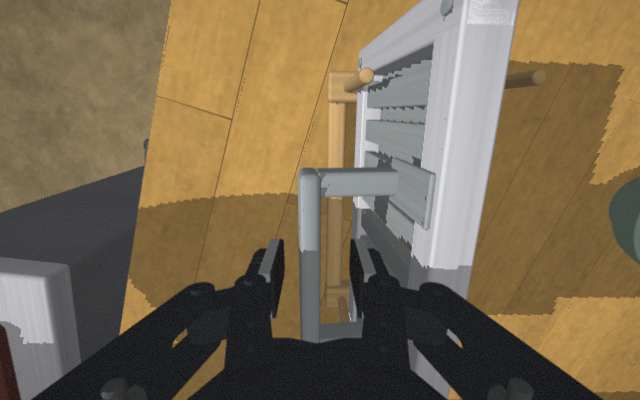

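Request:
{"op": "send_rows", "data": {"travel": [[0, 0, -8], [0, 0, -16], [0, 0, -24], [0, 0, -30], [0, 0, -30]], "roll": [0, 0, 0, 0, 0]}}

```text
clock: 4.48
tcp_pos: [379.8, 269.2, 120.5]
tool_rot: [179.9, -0.0, 98.2]
contact_force: [0.6, -0.2, 0.0]
opening: 35.4
```

```bash
python3 - <<'E'
from h import *
import pickle
to(380,267,89,98.05)
c=pickle.load(open("pics/e_wrist.pkl","rb"))
K,d,o,A=cam(c)
T=R.from_euler('xyz',[180,0,97.85],degrees=True).as_matrix(); p=np.array([379,285.2,300.1])
uv=np.array([[362,240],[372,255],[385,288],[400,285],[412,285],[440,300],[480,320],[520,350],[283,240],[352,240],[352,300]],float)
n=cv2.undistortPoints(uv.reshape(-1,1,2),K,d)[:,0]; r=(np.c_[n,np.ones(len(n))]@A.T)@T
o2=T.T@(o-p); print('cam in tool',o2.round(1))
for x in (0,11,-11):
  t=(x-o2[0])/r[:,0]; print(x,[(u.tolist(),q.round(0)[1:].tolist()) for u,q in zip(uv,o2+r*t[:,None])])
im=cv2.imread("pics/e_wrist.png"); cv2.imwrite("pics/j.png",cv2.resize(im[220:400,220:540],None,fx=2.4,fy=2.4,interpolation=cv2.INTER_CUBIC).clip(0,255)*1)
j=cv2.imread("pics/j.png"); cv2.imwrite("pics/j.png",cv2.convertScaleAbs(j,alpha=2.5,beta=20))
E
python3 snap.py k wrist side top
```

```text
t 4.48 pos [379.8 269.2 120.5] rot [ 1.7991e+02 -4.0000e-02  9.8150e+01] F [ 0.6 -0.2  0. ] op 35.4
shift [-2.2 -0.1 31.5] len 31.5 roll 0.002 deg -0.1
cam in tool [  75.9   -0.3 -142.6]
0 [([362.0, 240.0], [28.0, 18.0]), ([372.0, 255.0], [30.0, -1.0]), ([385.0, 288.0], [30.0, -32.0]), ([400.0, 285.0], [38.0, -29.0]), ([412.0, 285.0], [43.0, -29.0]), ([440.0, 300.0], [52.0, -40.0]), ([480.0, 320.0], [62.0, -52.0]), ([520.0, 350.0], [68.0, -67.0]), ([283.0, 240.0], [-21.0, 18.0]), ([352.0, 240.0], [21.0, 18.0]), ([352.0, 300.0], [15.0, -40.0])]
11 [([362.0, 240.0], [24.0, -5.0]), ([372.0, 255.0], [26.0, -21.0]), ([385.0, 288.0], [26.0, -48.0]), ([400.0, 285.0], [32.0, -46.0]), ([412.0, 285.0], [37.0, -46.0]), ([440.0, 300.0], [44.0, -55.0]), ([480.0, 320.0], [53.0, -65.0]), ([520.0, 350.0], [58.0, -78.0]), ([283.0, 240.0], [-18.0, -5.0]), ([352.0, 240.0], [18.0, -5.0]), ([352.0, 300.0], [12.0, -55.0])]
-11 [([362.0, 240.0], [32.0, 41.0]), ([372.0, 255.0], [35.0, 20.0]), ([385.0, 288.0], [35.0, -16.0]), ([400.0, 285.0], [43.0, -13.0]), ([412.0, 285.0], [50.0, -13.0]), ([440.0, 300.0], [59.0, -25.0]), ([480.0, 320.0], [71.0, -39.0]), ([520.0, 350.0], [77.0, -56.0]), ([283.0, 240.0], [-24.0, 41.0]), ([352.0, 240.0], [25.0, 41.0]), ([352.0, 300.0], [17.0, -25.0])]
wrist [368.8 343.6 263.3] [ 1.6294e+02 -7.0000e-02  8.2100e+00]
side [-542.  -625.7 1435. ] [-134.63    0.29  -54.66]
top [  26.6  321.8 1354.2] [-156.98   -0.29 -107.85]
t 4.63 pos [378.7 268.6 118.6] rot [-1.7993e+02  2.0000e-02  9.8150e+01] F [ 0.1 -0.4 -0.4] op 36.1
shift [-360.2   20.2 -181.3] len 403.7 roll 0.195 deg -11.1
```

View pics/j.png

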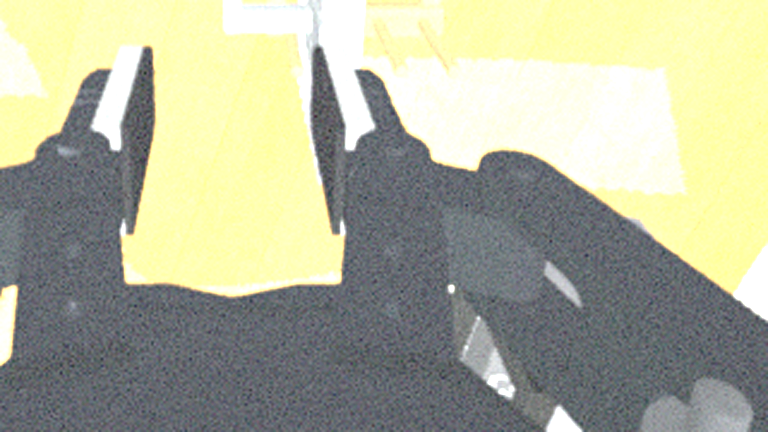

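View pics/k_wrist.png

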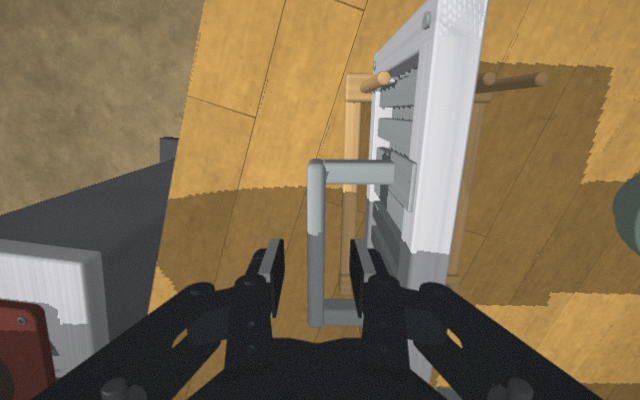

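View pics/k_side.png

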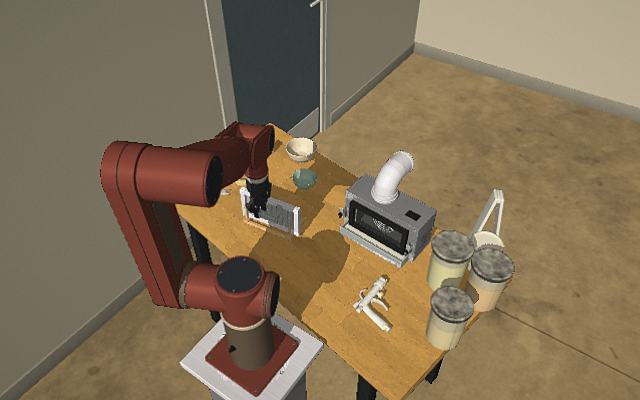

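Run:
```python
from h import *
import pickle
c=pickle.load(open("pics/k_wrist.pkl","rb"))
im=cv2.imread("pics/k_wrist.png"); g=cv2.cvtColor(im,cv2.COLOR_BGR2GRAY).astype(float)
for v in (200,220,250,290): print(v,g[v,300:335].astype(int))
def fit(pts,z,name):
    P=px2w(c,pts,z)[:,:2]
    vx,vy,x0,y0=cv2.fitLine(P.astype(np.float32),cv2.DIST_HUBER,0,0.01,0.01).ravel()
    if vy<0: vx,vy=-vx,-vy
    r=np.abs((P-[x0,y0])@[vy,-vx])
    print(name,len(P),'yaw',np.degrees(np.arctan2(-vx,vy)).round(2),'x at y=268',(x0+vx/vy*(268-y0)).round(2),'resid',np.median(r).round(2),r.max().round(2))
def edges(vs,ulo,uhi,sgn):
    o=[]
    for v in vs:
        a,b=int(ulo(v)),int(uhi(v)); row=g[v,a:b]; d=np.diff(row)*sgn; k=np.argmax(d)
        w=d[max(k-1,0):k+2].clip(0); o.append([a+max(k-1,0)+np.sum(np.arange(len(w))*w)/w.sum()+0.5,v])
    return o
fit(edges(range(195,232),lambda v:302,lambda v:314,1),113,'bar L'); fit(edges(range(195,232),lambda v:318,lambda v:333,-1),113,'bar R')
fit(edges(range(40,240),lambda v:np.interp(v,[0,240],[478,440]),lambda v:np.interp(v,[0,240],[495,456]),-1),148,'back top')
to(379,267,97,98.05)
```

```text
200 [117 116  99 107 115 113 114 160 183 187 182 179 177 175 172 168 166 164
 161 156 147 136 118 104  92  93 100 109 102 105 103 107 105 108 103]
220 [112 113 117 119 114 109 113 155 185 184 183 178 176 174 176 168 162 161
 157 159 147 132 115 100  93 112 114 107 109 110 111 105 110 112 111]
250 [109 110 111 111 111 112 109  95  99 106 105 113 114 112 115 117 110 109
 112 116 111 104 102  98  91 106 112 116 115 110 113 114 115 110 113]
290 [112 116 111 113 111 111 113  96  93 106 107 106 109 108 115 112 114 111
 111 113 106 110 106  93 101 111 109 109 108 109 107 114 113 108  97]
bar L 37 yaw 7.71 x at y=268 374.17 resid 0.02 0.22
bar R 37 yaw 10.18 x at y=268 383.61 resid 0.24 1.0
back top 200 yaw 7.98 x at y=268 439.57 resid 0.05 0.37
t 4.63 pos [378.7 268.6 118.6] rot [-1.7993e+02  2.0000e-02  9.8150e+01] F [ 0.1 -0.4 -0.4] op 36.1
shift [-1.6  0.1 21.6] len 21.7 roll 0.002 deg -0.1
```

Request:
{"op": "send_rows", "data": {"travel": [[-1, -1, 0], [-1, -1, 0], [-1, -1, 0], [-1, -1, 0], [-1, -1, 0]], "roll": [0, 0, 0, 0, 0], "grip": 0.24}}

```text
clock: 5.05
tcp_pos: [378.3, 267.6, 119.1]
tool_rot: [-180.0, 0.0, 98.1]
contact_force: [-0.4, -0.2, 0.4]
opening: 20.8
```

```bash
python3 snap.py l wrist; python3 -c "
from h import *
to(378.5,267,97,98.05)"
```

```text
wrist [367.6 342.1 261.9] [1.629e+02 4.000e-02 8.190e+00]
t 5.1 pos [378.4 267.6 119.2] rot [-179.99    0.     98.13] F [ 0.2 -0.3  0.5] op 20.1
shift [-359.2   21.  -180.8] len 402.7 roll 0.194 deg -11.1
t 5.1 pos [378.4 267.6 119.2] rot [-179.99    0.     98.13] F [ 0.2 -0.3  0.5] op 20.1
shift [-0.6 -0.  22.2] len 22.2 roll 0.001 deg -0.1
```

View pics/l_wrist.png

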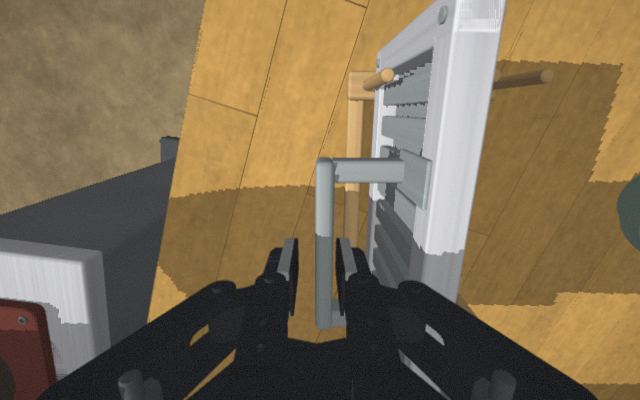

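```bash
cat > meas.py <<'E'
import sys,pickle
from h import *
n=sys.argv[1]
c=pickle.load(open(f"pics/{n}_wrist.pkl","rb"))
im=cv2.imread(f"pics/{n}_wrist.png"); g=cv2.cvtColor(im,cv2.COLOR_BGR2GRAY).astype(float)
def fit(pts,z,name):
    P=px2w(c,pts,z)[:,:2]
    vx,vy,x0,y0=cv2.fitLine(P.astype(np.float32),cv2.DIST_HUBER,0,0.01,0.01).ravel()
    if vy<0: vx,vy=-vx,-vy
    r=np.abs((P-[x0,y0])@[vy,-vx])
    print(name,len(P),'yaw',np.degrees(np.arctan2(-vx,vy)).round(2),'x at y=268',(x0+vx/vy*(268-y0)).round(2),'resid',np.median(r).round(2),r.max().round(2))
def edges(vs,ulo,uhi,sgn):
    o=[]
    for v in vs:
        a,b=int(ulo(v)),int(uhi(v)); row=g[v,a:b]; d=np.diff(row)*sgn; k=np.argmax(d)
        w=d[max(k-1,0):k+2].clip(0); o.append([a+max(k-1,0)+np.sum(np.arange(len(w))*w)/w.sum()+0.5,v])
    return o
L=[float(x) for x in sys.argv[2].split(',')] # uL0,uL1 window for bar L; back: u at v=40 and v=240
fit(edges(range(195,232),lambda v:L[0]-6,lambda v:L[0]+6,1),113,'bar L'); fit(edges(range(195,232),lambda v:L[1]-6,lambda v:L[1]+6,-1),113,'bar R')
fit(edges(range(40,240),lambda v:np.interp(v,[40,240],[L[2]-8,L[3]-8]),lambda v:np.interp(v,[40,240],[L[2]+8,L[3]+8]),-1),148,'back top')
E
python3 meas.py l 317,332,501,464; python3 snap.py m wrist; python3 meas.py m 317,332,501,464
```

```text
bar L 37 yaw 8.16 x at y=268 377.4 resid 0.08 0.23
bar R 37 yaw 8.91 x at y=268 386.27 resid 0.34 0.79
back top 200 yaw 8.1 x at y=268 443.66 resid 0.06 0.27
wrist [367.7 342.1 262. ] [1.629e+02 3.000e-02 8.190e+00]
t 5.15 pos [378.4 267.6 119.3] rot [180.    -0.    98.13] F [-0.3 -0.8  1. ] op 20.4
shift [-359.2   20.9 -180.7] len 402.7 roll 0.194 deg -11.1
bar L 37 yaw 8.1 x at y=268 377.67 resid 0.02 0.31
bar R 37 yaw 9.46 x at y=268 386.94 resid 0.37 1.0
back top 200 yaw 8.09 x at y=268 444.17 resid 0.06 0.25
```

Request:
{"op": "send_rows", "data": {"travel": [[0, 1.5, 0], [0, 3, 0], [0, 3, 3], [0, 3, 6], [0, 3, 8]], "roll": [0, 0, 0, 0, 0]}}

```text
clock: 5.57
tcp_pos: [381.2, 267.9, 110.8]
tool_rot: [-180.0, 0.0, 98.1]
contact_force: [0.3, 0.3, -0.1]
opening: 20.7
```

```bash
python3 snap.py n wrist; python3 meas.py n 317,332,512,473
```

```text
wrist [370.5 342.5 253.6] [1.6289e+02 6.0000e-02 8.1900e+00]
t 5.62 pos [380.9 267.8 110.4] rot [-1.7993e+02  2.0000e-02  9.8130e+01] F [-0.2 -0.7 -0. ] op 20.9
shift [-359.1   18.3 -189.5] len 406.4 roll 0.194 deg -11.1
bar L 37 yaw 7.76 x at y=268 382.94 resid 0.05 0.25
bar R 37 yaw 10.44 x at y=268 389.15 resid 1.5 3.48
back top 200 yaw 4.68 x at y=268 439.4 resid 0.74 4.25
```

View pics/n_wrist.png

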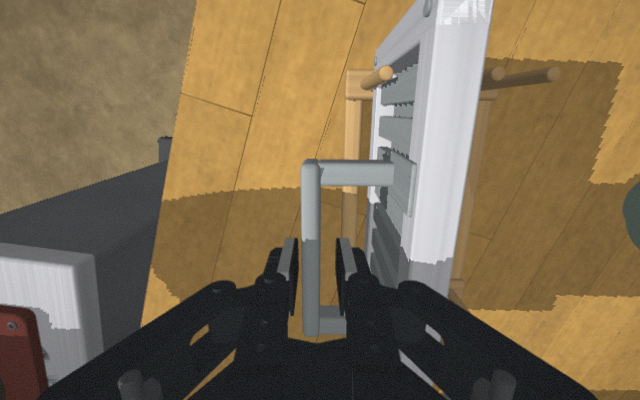

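Request:
{"op": "send_rows", "data": {"travel": [[0, 0, 0], [0, 0, 0], [0, 0, 0], [0, 0, 0], [0, 0, 0]], "roll": [0, 0, 0, 0, 0]}}

```text
clock: 6.03
tcp_pos: [381.5, 268.1, 111.4]
tool_rot: [180.0, -0.0, 98.1]
contact_force: [0.3, -0.8, 0.5]
opening: 20.7
```

```bash
python3 snap.py o1 wrist
python3 - <<'E'
from h import *
for n in ("n","o1"):
    g=cv2.cvtColor(cv2.imread(f"pics/{n}_wrist.png"),cv2.COLOR_BGR2GRAY)
    print(g[215,295:335]); print(g[215,445:485])
E
```

```text
wrist [370.7 342.6 254.3] [1.6291e+02 1.0000e-02 8.1900e+00]
t 6.08 pos [381.5 268.1 111.4] rot [179.98  -0.    98.14] F [-0.2 -0.4 -0.1] op 20.7
shift [-359.2   17.9 -188.6] len 406.1 roll 0.194 deg -11.1
[121 100  96 107 105 111 154 180 184 178 178 175 170 170 166 169 160 159
 157 152 138 125 114 102  89  86 107 111 111 114 113 113 116 111 113 105
 104 108 103 106]
[206 205 201 206 207 208 211 213 211 214 214 213 215 206 171 131 121 117
 122 124 125 125 122 122 119 124 114 113 113 117 113 110 113 110 111 109
 109 112 111 111]
[117  98 107 111 113 137 175 183 181 175 176 171 172 170 166 162 159 156
 156 143 132 119 105  91  81 104 111 114 113 115 111 114 112 111 106 105
 105 105 107 106]
[207 206 207 206 210 212 213 213 213 214 213 208 177 142 112 117 121 121
 121 122 124 121 122 121 123 113 114 110 112 114 110 111 111 111 113 112
 110 114 107 113]
```

Request:
{"op": "send_rows", "data": {"travel": [[0, 0, 0], [0, 0, 0], [0, 0, 0], [0, 0, 0], [0, 0, 0]], "roll": [0, 0, 0, 0, 0]}}

```text
clock: 6.5
tcp_pos: [381.4, 268.0, 111.3]
tool_rot: [180.0, 0.0, 98.1]
contact_force: [0.4, -0.4, 0.3]
opening: 20.6
```

```bash
python3 snap.py o2 wrist
python3 - <<'E'
from h import *
for n in ("o2",):
    g=cv2.cvtColor(cv2.imread(f"pics/{n}_wrist.png"),cv2.COLOR_BGR2GRAY)
    print(g[215,295:335]); print(g[215,445:485])
E
```

```text
wrist [370.6 342.6 254.1] [1.629e+02 2.000e-02 8.190e+00]
t 6.55 pos [381.4 268.1 111.3] rot [180.    -0.    98.14] F [-0.1 -0.3 -0. ] op 20.5
shift [-359.2   17.9 -188.7] len 406.1 roll 0.194 deg -11.1
[121  92 103 110 110 105 109 109 111 112 110 109 111 112 124 165 182 184
 179 174 170 169 169 164 160 160 153 155 150 140 127 113  97  85 106 107
 108 107 106 106]
[212 210 210 206 205 208 202 205 203 207 205 206 205 205 203 199 198 196
 199 200 203 206 206 211 207 208 207 203 168 128 111 110 109 111 111 112
 112 112 113 111]
```

```bash
cat > rock.py <<'E'
import sys
from h import *
for i in range(int(sys.argv[1])):
    im=env.grab_frame("wrist"); g=cv2.cvtColor(im,cv2.COLOR_BGR2GRAY).astype(int); s=env.observe()
    r=g[215,290:345]; print(round(s['clock'],2),'barL',290+np.argmax(np.diff(r)),'back',430+np.argmin(np.diff(g[215,430:500])),'tcp',np.round(s['tcp_pos'],1))
E
python3 rock.py 14
```

```text
6.6 barL 303 back 463 tcp [381.4 268.  111.3]
6.65 barL 300 back 458 tcp [381.4 268.  111.3]
6.7 barL 300 back 458 tcp [381.4 268.  111.3]
6.75 barL 303 back 463 tcp [381.4 268.  111.3]
6.8 barL 309 back 473 tcp [381.4 268.1 111.3]
6.85 barL 308 back 472 tcp [381.4 268.  111.3]
6.9 barL 303 back 463 tcp [381.4 268.  111.3]
6.95 barL 300 back 459 tcp [381.4 268.  111.3]
7.0 barL 301 back 459 tcp [381.4 268.1 111.3]
7.05 barL 305 back 466 tcp [381.4 268.  111.3]
7.1 barL 309 back 473 tcp [381.4 268.  111.3]
7.15 barL 307 back 470 tcp [381.4 268.  111.3]
7.2 barL 302 back 461 tcp [381.4 268.1 111.3]
7.25 barL 301 back 459 tcp [381.4 268.  111.3]
```

Request:
{"op": "send_rows", "data": {"travel": [[0, -2.2, 0], [0, -2.2, 4], [0, -2.2, 8], [0, -2.2, 12], [0, -2.2, 13]], "roll": [0, 0, 0, 0, 0]}}

```text
clock: 7.67
tcp_pos: [378.6, 267.4, 97.2]
tool_rot: [-179.9, 0.0, 98.1]
contact_force: [-1.1, -0.5, 0.1]
opening: 20.2
```

```bash
python3 rock.py 6; python3 snap.py p
```

```text
7.72 barL 308 back 494 tcp [378.6 267.4  97.3]
7.77 barL 311 back 442 tcp [378.8 267.5  97.7]
7.82 barL 311 back 498 tcp [379.  267.6  98. ]
7.87 barL 307 back 492 tcp [379.2 267.7  98.2]
7.92 barL 309 back 494 tcp [379.3 267.8  98.4]
7.97 barL 310 back 496 tcp [379.4 267.8  98.5]
wrist [368.6 342.3 241.3] [1.6291e+02 1.0000e-02 8.1900e+00]
t 8.02 pos [379.4 267.8  98.5] rot [ 1.7998e+02 -1.0000e-02  9.8140e+01] F [ 0.2  0.  -0.1] op 20.2
shift [-359.2   20.  -201.5] len 412.4 roll 0.194 deg -11.1
```

View pics/p_wrist.png

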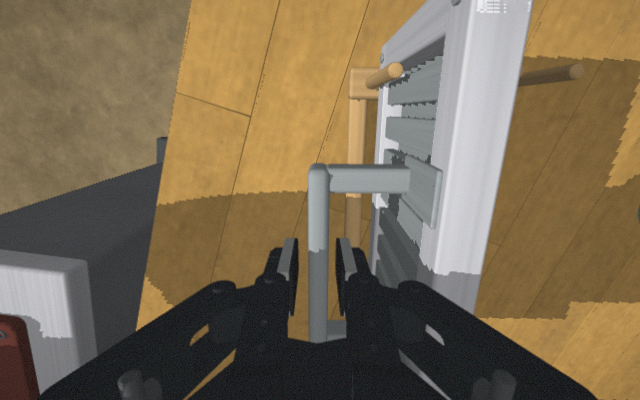

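Request:
{"op": "send_rows", "data": {"travel": [[0, 0, 2], [0, 0, 4], [0, 0, 4], [0, 0, 4]], "roll": [0, 0, 0, 0]}}

```text
clock: 8.35
tcp_pos: [379.0, 267.6, 94.1]
tool_rot: [-180.0, 0.0, 98.1]
contact_force: [-0.9, -0.1, -0.0]
opening: 20.5
```

Request:
{"op": "send_rows", "data": {"travel": [[0, 0, 0], [0, 0, 0], [0, 0, 0], [0, 0, 0], [0, 0, 0]], "roll": [0, 0, 0, 0, 0], "grip": 0, "grip_force": 80}}

```text
clock: 8.77
tcp_pos: [379.6, 267.8, 94.7]
tool_rot: [180.0, -0.0, 98.1]
contact_force: [-0.2, -1.4, 3.7]
opening: 8.5
```

Request:
{"op": "send_rows", "data": {"travel": [[0, 0, 0], [0, 0, 0], [0, 0, 0]], "roll": [0, 0, 0]}}

```text
clock: 9.02
tcp_pos: [379.5, 267.8, 94.7]
tool_rot: [180.0, -0.0, 98.1]
contact_force: [-0.6, -0.8, 6.0]
opening: 8.3
```

```bash
python3 snap.py q
```

```text
wrist [368.7 342.3 237.5] [ 1.6291e+02 -2.0000e-02  8.1900e+00]
t 9.07 pos [379.5 267.8  94.6] rot [179.96  -0.    98.14] F [ 0.3 -2.   4.8] op 8.4
shift [-359.2   20.  -205.4] len 414.2 roll 0.194 deg -11.1
```

View pics/q_wrist.png

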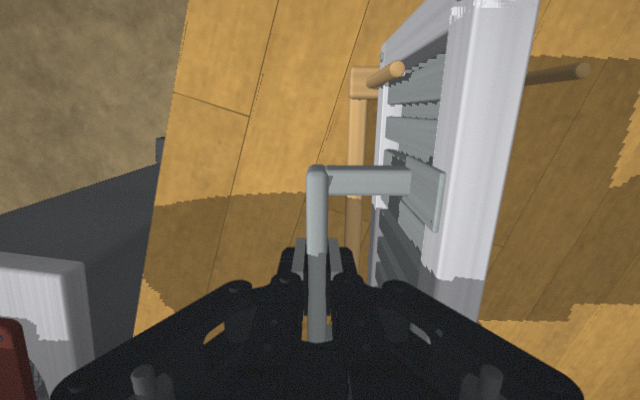

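Request:
{"op": "send_rows", "data": {"travel": [[0, 0, -5], [0, 0, -14], [0, 0, -26], [0, 0, -38], [0, 0, -50]], "roll": [0, 0, 0, 0, 0]}}

```text
clock: 9.48
tcp_pos: [378.7, 267.5, 144.1]
tool_rot: [-179.9, 0.0, 98.1]
contact_force: [3.0, 0.4, -6.0]
opening: 8.3
```

Request:
{"op": "send_rows", "data": {"travel": [[0, 0, -12], [0, 0, -24], [0, 0, -36], [0, 0, -44], [0, 0, -48]], "roll": [0, 0, 0, 0, 0]}}

```text
clock: 9.9
tcp_pos: [379.2, 267.9, 193.3]
tool_rot: [180.0, -0.0, 98.1]
contact_force: [-0.3, 0.5, -3.7]
opening: 8.4
```

```bash
python3 snap.py r wrist side; python3 -c "
from h import *
import numpy as np
print(np.round(env.observe()['torque'],2))
O=np.array([593.7,-85.3]);a=np.radians(-4.04);M=np.array([[np.cos(a),-np.sin(a)],[np.sin(a),np.cos(a)]])
for x in (-83,-150): print(x,O+M@[x,0])
p=O+M@[-180,0]; to(p[0],p[1],193,85.96)"
```

```text
wrist [368.4 342.4 336.1] [162.93   0.     8.2 ]
side [-542.  -625.7 1435. ] [-134.63    0.29  -54.66]
t 10.0 pos [379.3 267.9 192.8] rot [ 1.7997e+02 -2.0000e-02  9.8140e+01] F [ 0.5 -0.2 -4.2] op 8.3
shift [-359.3   20.1 -107.3] len 375.5 roll 0.195 deg -11.1
[-0.08  0.11  0.01]
-83 [510.90624604 -79.45241031]
-150 [444.07273381 -74.73206683]
t 10.0 pos [379.3 267.9 192.8] rot [ 1.7997e+02 -2.0000e-02  9.8140e+01] F [ 0.5 -0.2 -4.2] op 8.3
shift [-3.42e+02 -1.37e+01 -3.00e-01] len 342.3 roll 0.213 deg -12.2
```

View pics/r_wrist.png

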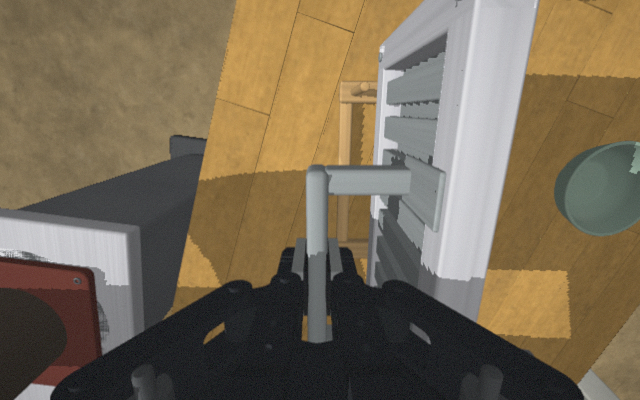

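View pics/r_side.png

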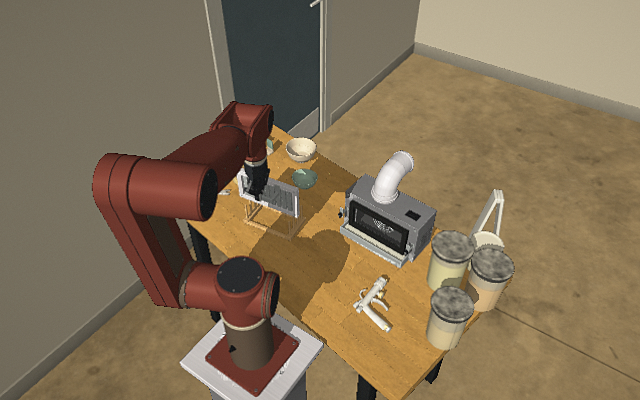

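```bash
cat > meas2.py <<'E'
import sys,pickle
from h import *
n=sys.argv[1]; ztop=float(sys.argv[2]); p=np.array(eval(sys.argv[3])); yaw=float(sys.argv[4])
c=pickle.load(open(f"pics/{n}_wrist.pkl","rb"))
im=cv2.imread(f"pics/{n}_wrist.png"); g=cv2.cvtColor(im,cv2.COLOR_BGR2GRAY).astype(float)
sat=cv2.cvtColor(im,cv2.COLOR_BGR2HSV)[:,:,1].astype(float)
T=R.from_euler('xyz',[180,0,yaw],degrees=True).as_matrix()
def edge(vs,u0,u1,w,img,sgn):
    o=[]
    for v in vs:
        a=int(np.interp(v,[vs[0],vs[-1]],[u0,u1]))-w; d=np.diff(img[v,a:a+2*w])*sgn; k=np.argmax(d)
        q=d[max(k-1,0):k+2].clip(0); o.append([a+max(k-1,0)+np.sum(np.arange(len(q))*q)/q.sum()+0.5,v])
    return o
e=edge(range(30,270),535,484,9,sat,1)
P=(px2w(c,e,ztop)-p)@T
vx,vy,x0,y0=cv2.fitLine(P[:,:2].astype(np.float32),cv2.DIST_HUBER,0,0.01,0.01).ravel()
print('tool: y of back top edge at x=0',(y0-vy/vx*x0).round(2),'slope deg',np.degrees(np.arctan(vy/vx)).round(2),'res',np.median(np.abs((P[:,:2]-[x0,y0])@[vy,-vx])).round(2), 'z',P[0,2].round(1))
for v in(60,150,240): print(sat[v,470:545].astype(int)) if 0 else None
E
python3 meas2.py q 148 "[379.5,267.8,94.6]" 98.14; python3 meas2.py r 246.2 "[379.2,267.8,192.8]" 98.14
```

```text
tool: y of back top edge at x=0 60.34 slope deg 0.06 res 0.02 z -53.4
tool: y of back top edge at x=0 60.65 slope deg -0.09 res 0.02 z -53.4
```

Run:
```python
from h import *
import pickle
c=pickle.load(open("pics/r_wrist.pkl","rb")); p=np.array([379.2,267.8,192.8]); T=R.from_euler('xyz',[180,0,98.14],degrees=True).as_matrix()
g=cv2.cvtColor(cv2.imread("pics/r_wrist.png"),cv2.COLOR_BGR2GRAY)
print(g[158:202,345],g[158:202,317],g[158:202,335])
for zz in (23.4,13.4): print(((px2w(c,[[316,166],[345,167],[345,193.5]],p[2]+zz)-p)@T).round(1))
```

```text
[164 163 163 161 163 163 146 111  85  89  87 105 131 143 153 158 162 163
 161 161 159 162 160 160 159 159 159 159 161 159 158 161 159 154 154 142
 129 117 118 121 125 121 120 119] [152 151 154 152 150 145 114  91  89  92  88  92 105 116 136 139 146 148
 149 149 158 157 160 158 157 159 157 158 156 157 156 159 157 159 157 161
 157 156 158 159 159 156 158 159] [144 151 148 149 151 151 138 107  91  88  89 104 129 147 152 160 160 165
 166 160 161 163 160 160 163 158 159 156 161 162 161 158 157 160 155 147
 126 112 108 111 109 109 111 110]
[[ 53.1  -0.4 -23.4]
 [ 52.7  11.9 -23.4]
 [ 41.   12.2 -23.4]]
[[ 51.3  -0.4 -13.4]
 [ 50.8  12.9 -13.4]
 [ 38.2  13.2 -13.4]]
```

Request:
{"op": "send_rows", "data": {"travel": [[-8, 0, 0], [-24, -1, 0], [-48, -2, 0], [-74, -3, 0], [-100, -4, 0]], "roll": [0.01, 0.03, 0.05, 0.065, 0.08]}}

```text
clock: 10.42
tcp_pos: [388.5, 166.7, 191.2]
tool_rot: [-179.9, 0.0, 93.5]
contact_force: [0.7, 0.4, -2.9]
opening: 8.7
```

```bash
python3 -c "
from h import *
to(414,-72.6,193,85.96)"
```

```text
t 10.42 pos [388.5 166.7 191.2] rot [-1.7988e+02  4.0000e-02  9.3550e+01] F [ 0.7  0.4 -2.9] op 8.7
shift [-240.4   10.7   -1.7] len 240.7 roll 0.132 deg -7.6
```

Request:
{"op": "send_rows", "data": {"travel": [[-26, 1, 0], [-52, 2, 0], [-78, 4, 0], [-104, 5, 0], [-130, 6, 0]], "roll": [0.03, 0.06, 0.09, 0.11, 0.132]}}

```text
clock: 10.83
tcp_pos: [402.5, 37.2, 191.3]
tool_rot: [-179.9, 0.0, 85.9]
contact_force: [0.9, 0.2, -3.5]
opening: 8.1
```

```bash
python3 -c "
from h import *
to(414,-72.6,193,85.96)"
```

```text
t 10.83 pos [402.5  37.2 191.3] rot [-1.799e+02  1.000e-02  8.590e+01] F [ 0.9  0.2 -3.5] op 8.1
shift [-108.6   19.3   -1.7] len 110.4 roll -0.001 deg 0.1
```

Request:
{"op": "send_rows", "data": {"travel": [[-26, 5, 0], [-52, 10, 0], [-78, 15, 0], [-98, 18, 0], [-108, 20, 0]], "roll": [0, 0, 0, 0, 0]}}

```text
clock: 11.25
tcp_pos: [415.0, -72.8, 191.4]
tool_rot: [-179.9, 0.0, 85.8]
contact_force: [-0.4, -1.2, -3.7]
opening: 8.3
```

Request:
{"op": "send_rows", "data": {"travel": [[0, 0, 0], [0, 0, 0], [0, 0, 0], [0, 0, 0]], "roll": [0, 0, 0, 0]}}

```text
clock: 11.58
tcp_pos: [415.6, -69.4, 192.0]
tool_rot: [-180.0, -0.0, 86.1]
contact_force: [0.2, -0.4, -3.3]
opening: 8.2
```

```bash
python3 snap.py s wrist side top
```

```text
wrist [420.7   5.6 334.9] [ 1.6293e+02  6.0000e-02 -3.8900e+00]
side [-542.  -625.7 1435. ] [-134.63    0.29  -54.66]
top [  26.6  321.8 1354.2] [-156.98   -0.29 -107.85]
t 11.73 pos [415.8 -69.6 192.3] rot [-1.800e+02 -1.000e-02  8.607e+01] F [-0.3 -0.7 -3.5] op 8.3
shift [ -13.    35.2 -107.7] len 114.1 roll -0.016 deg 0.9
```

View pics/s_wrist.png

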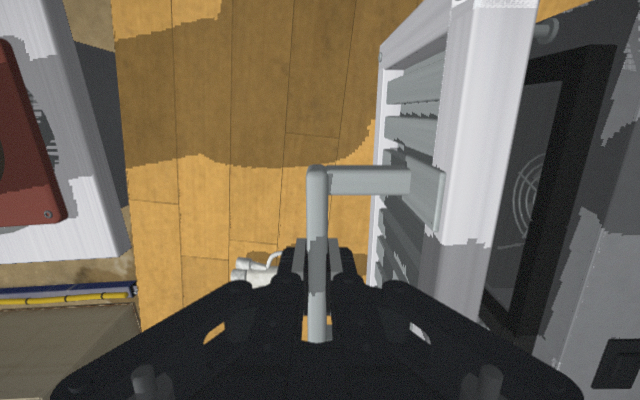

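View pics/s_side.png

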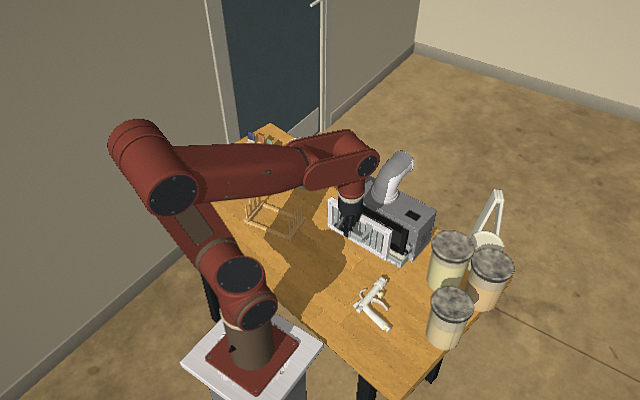

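View pics/s_top.png

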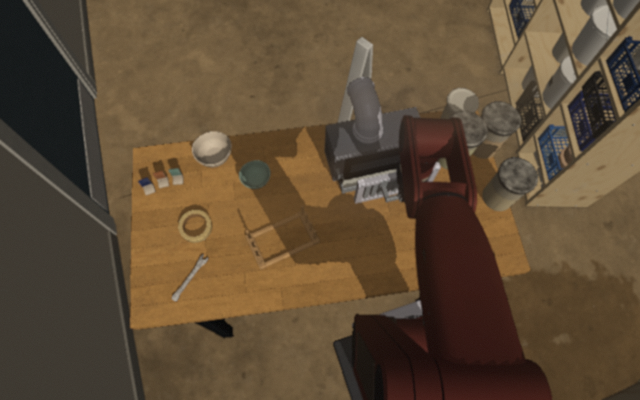

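```bash
cat >> h.py <<'E'
O=np.array([593.7,-85.3]);_a=np.radians(-4.04);M=np.array([[np.cos(_a),-np.sin(_a)],[np.sin(_a),np.cos(_a)]])
def toe(x,y,z):
    p=O+M@[x,y]; s=env.observe(); e=M.T@(np.array(s['tcp_pos'])[:2]-O)
    print('ext frame tcp',e.round(1),'back x',(e[0]+60.5).round(1),'F ext',(M.T@np.array(s['contact_force'])[:2]).round(1),'torque',np.round(s['torque'],2)); to(p[0],p[1],z,85.96)
E
python3 -c "
from h import *
toe(-82.5,-.7,192)"
```

```text
ext frame tcp [-178.6    3.2] back x -118.1 F ext [-0.2 -0.7] torque [0.08 0.15 0.07]
t 11.73 pos [415.8 -69.6 192.3] rot [-1.800e+02 -1.000e-02  8.607e+01] F [-0.3 -0.7 -3.5] op 8.3
shift [-4.  96.1  0.3] len 96.1 roll 0.002 deg -0.1
```

Request:
{"op": "send_rows", "data": {"travel": [[-2, 8, 0], [-4, 24, 0], [-4, 40, 0], [-4, 56, 0], [-4, 68, 0]], "roll": [0, 0.002, 0.002, 0.002, 0.002]}}

```text
clock: 12.15
tcp_pos: [485.2, -79.2, 192.4]
tool_rot: [179.9, 0.0, 85.9]
contact_force: [-1.0, -0.3, -3.1]
opening: 8.4
```

Request:
{"op": "send_rows", "data": {"travel": [[0, 9, 0], [0, 18, 0], [0, 24, 0], [0, 28, 0], [0, 28, 0]], "roll": [0, 0, 0, 0, 0]}}

```text
clock: 12.57
tcp_pos: [511.8, -81.1, 192.2]
tool_rot: [-180.0, -0.0, 85.9]
contact_force: [-0.3, 0.5, -3.6]
opening: 8.4
```

Request:
{"op": "send_rows", "data": {"travel": [[0, 0, 0], [0, 0, 0], [0, 0, 0], [0, 0, 0]], "roll": [0, 0, 0, 0]}}

```text
clock: 12.9
tcp_pos: [511.0, -81.1, 192.4]
tool_rot: [180.0, 0.0, 85.9]
contact_force: [0.7, -0.3, -2.5]
opening: 8.6
```

```bash
python3 snap.py u wrist side top; python3 -c "
from h import *
toe(-82.5,-.7,130)
im=cv2.imread('pics/u_side.png'); cv2.imwrite('pics/u_sz.png',cv2.resize(im[150:290,300:460],None,fx=5,fy=4.2,interpolation=cv2.INTER_CUBIC))"
```

```text
wrist [516.3  -6.  335.2] [ 1.629e+02  2.000e-02 -4.080e+00]
side [-542.  -625.7 1435. ] [-134.63    0.29  -54.66]
top [  26.6  321.8 1354.2] [-156.98   -0.29 -107.85]
t 13.05 pos [511.2 -81.1 192.4] rot [179.99   0.    85.87] F [-0.4 -0.9 -3.1] op 8.4
shift [  -8.3  -60.8 -107.6] len 123.8 roll -0.02 deg 1.1
ext frame tcp [-82.6  -1.6] back x -22.1 F ext [-0.3 -1. ] torque [ 0.01  0.2  -0.04]
t 13.05 pos [511.2 -81.1 192.4] rot [179.99   0.    85.87] F [-0.4 -0.9 -3.1] op 8.4
shift [ 0.9  0.1 62.4] len 62.4 roll -0.002 deg 0.1
```

View pics/u_wrist.png

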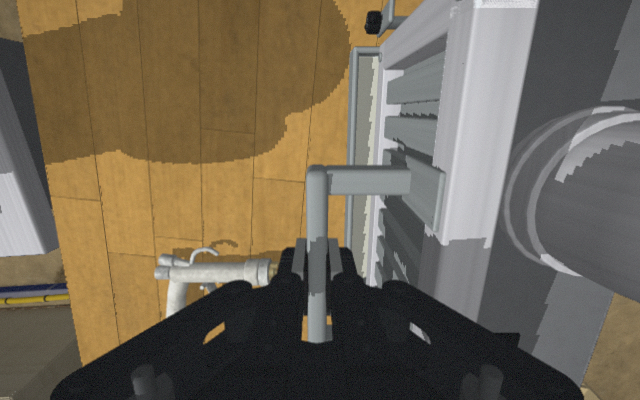

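View pics/u_sz.png

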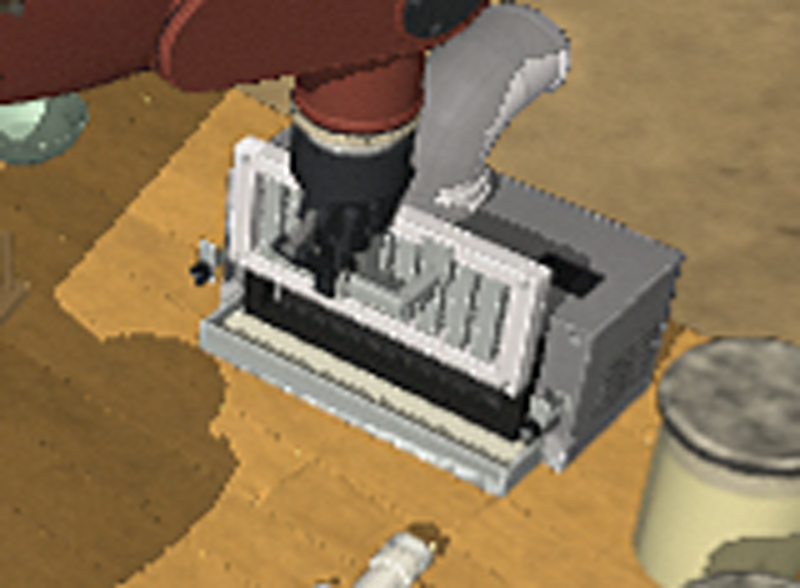

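Run:
```python
from h import *
import pickle
c=pickle.load(open("pics/u_wrist.pkl","rb")); im=cv2.imread("pics/u_wrist.png"); g=cv2.cvtColor(im,cv2.COLOR_BGR2GRAY)
cv2.imwrite("pics/u_z.png",cv2.resize(im[0:130,330:430],None,fx=6,fy=4.6,interpolation=cv2.INTER_CUBIC))
for v in (80,120,160,200): print(v,g[v,344:372])
```

```text
80 [142 145 151 144 139 128 129 128 154 161 166 140 116  94 132 137 134 135
 134 134 132 137 137 133 135 136 136 137]
120 [136 139 140 134 132 131 132 163 163 160 133 108 104 133 138 136 133 136
 137 138 137 137 134 134 139 192 201 198]
160 [151 152 142 134 130 136 165 162 148 120 100 128 136 135 134 134 135 140
 135 132 137 135 134 144 190 200 200 198]
200 [145 138 129 129 149 165 160 138 110 104 130 137 134 135 133 134 136 134
 133 137 135 135 169 193 197 198 193 169]
```

View pics/u_z.png

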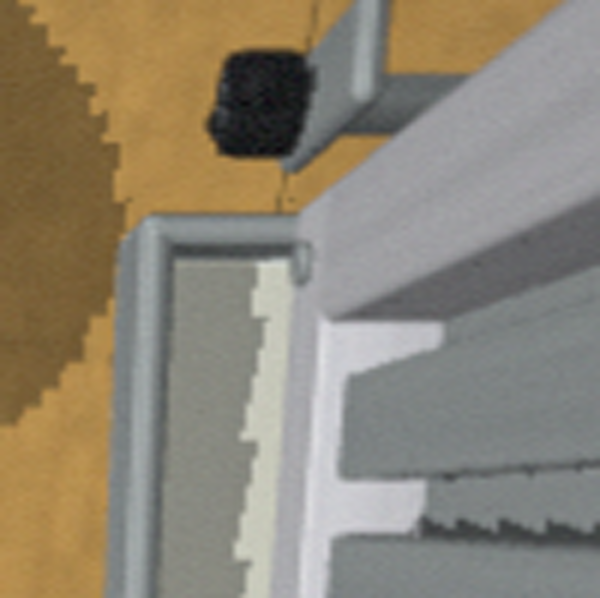

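Run:
```python
from h import *
import pickle
c=pickle.load(open("pics/u_wrist.pkl","rb")); im=cv2.imread("pics/u_wrist.png"); g=cv2.cvtColor(im,cv2.COLOR_BGR2GRAY).astype(int)
hsv=cv2.cvtColor(im,cv2.COLOR_BGR2HSV)
for v in (90,120,150): print(v,g[v,366:392],hsv[v,366:392,0],hsv[v,366:392,1])
def ext(uv,z): return np.round((px2w(c,uv,z)[:,:2]-O)@M,1).tolist()
print('inner lip',ext([[357.2,80],[356,120],[354.2,160],[353,200]],34), ext([[357.2,80],[353,200]],30))
print('outer bright',ext([[351.5,80],[350.7,120],[349.5,160],[348,200]],34))
print('cheek inner top z34 / outer',ext([[370,54.8],[370,46.5]],34), 'clamp tab',ext([[393,20],[378,36.5]],85))
```

```text
90 [136 135 134 135 144 196 201 195 195 195 194 175 170 170 169 169 211 212
 206 206 200 137 128 129 127 131] [ 30  35  40  30  34  35  30  30  32  30  33  30 130 120 108 130 120 120
 116 120 111  84  94  81 110 100] [15 20 17 13 14 17 15 18 19 19 16  4  4  4  7  9  6  5 10  6  9  9 14 14
 12 11]
120 [134 134 139 192 201 198 200 198 198 182 172 170 168 170 209 208 204 203
 202 142 130 131 134 128 135 133] [ 37  24  30  35  34  32  36  30  36  60 128 120 105 105 114 120 130 126
 126  90  84  84  77  95  86 100] [17 19 18 16 19 19 18 18 18  3  6  7  3  6  6  5  7  6  6  4 10 10 13 12
 13 11]
150 [134 135 133 143 193 200 194 191 171 171 169 170 204 207 202 202 204 142
 115 107  94  90  89  82  79  82] [ 27  42  24  34  33  32  35  33 120 110 130 120 132 126 120 129 110  90
  84  98  78  80  90 113 102  90] [17 19 19 14 14 19 17 13  7  4  9  4  6  6  9  9  7  7 11  9 13 17  8 12
 16 12]
inner lip [[-43.3, 102.5], [-43.0, 64.8], [-43.3, 24.0], [-42.9, -20.2]] [[-42.7, 102.8], [-42.4, -21.4]]
outer bright [[-48.8, 102.5], [-48.3, 64.8], [-48.2, 24.0], [-48.4, -20.2]]
cheek inner top z34 / outer [[-32.0, 124.8], [-32.3, 132.0]] clamp tab [[-24.2, 140.5], [-35.0, 129.1]]
```

```bash
sed -i 's/^O=np.array(\[593.7,-85.3\])/O=np.array([594.4,-86.2])/' h.py
python3 - <<'E'
from h import *
import pickle
c=pickle.load(open("pics/u_wrist.pkl","rb"))
def ext(uv,z): return np.round((px2w(c,uv,z)[:,:2]-O)@M,1).tolist()
print('front low',ext([[376.7,90],[375,120],[373.7,150]],115.8))
print('left lower front corner', ext([[330+300/6-.5,212/4.6-.5],[330+318/6-.5,318/4.6-.5]],115.8))
toe(-82.2,0,130)
E
```

```text
front low [[-40.5, 88.8], [-40.5, 68.0], [-40.2, 46.0]]
left lower front corner [[-40.3, 117.5], [-37.3, 102.9]]
ext frame tcp [-83.3  -0.8] back x -22.8 F ext [-0.3 -1. ] torque [ 0.01  0.2  -0.04]
t 13.05 pos [511.2 -81.1 192.4] rot [179.99   0.    85.87] F [-0.4 -0.9 -3.1] op 8.4
shift [ 0.8  1.1 62.4] len 62.4 roll -0.002 deg 0.1
```

Request:
{"op": "send_rows", "data": {"travel": [[1, 0.6, 8], [1, 0.6, 22], [1, 0.6, 36], [1, 0.6, 50], [1, 0.6, 62]], "roll": [-0.001, -0.001, -0.001, -0.001, -0.001]}}

```text
clock: 13.47
tcp_pos: [511.5, -79.9, 128.7]
tool_rot: [-179.9, -0.0, 85.9]
contact_force: [0.3, 0.4, -3.5]
opening: 8.3
```

Request:
{"op": "send_rows", "data": {"travel": [[0, 0, 4], [0, 0, 6], [0, 0, 6], [0, 0, 6], [0, 0, 6]], "roll": [0, 0, 0, 0, 0]}}

```text
clock: 13.88
tcp_pos: [512.7, -80.4, 125.3]
tool_rot: [179.9, 0.0, 85.9]
contact_force: [-0.3, 1.5, -4.2]
opening: 8.5
```

```bash
python3 snap.py v wrist; python3 -c "
from h import *
toe(-82.5,.3,97)
c=cv2.imread('pics/v_wrist.png'); cv2.imwrite('pics/v_z.png',cv2.resize(c[0:200,300:440],None,fx=5,fy=3,interpolation=cv2.INTER_CUBIC))"
```

```text
wrist [517.7  -5.2 268.1] [ 1.6288e+02 -8.0000e-02 -4.0100e+00]
t 13.93 pos [512.7 -80.4 125.3] rot [1.799e+02 2.000e-02 8.593e+01] F [-0.5 -0.5 -2.9] op 8.3
shift [  -9.1  -61.9 -174.8] len 185.7 roll -0.019 deg 1.1
ext frame tcp [-81.9   0.1] back x -21.4 F ext [-0.5 -0.5] torque [0.03 0.14 0.02]
t 13.93 pos [512.7 -80.4 125.3] rot [1.799e+02 2.000e-02 8.593e+01] F [-0.5 -0.5 -2.9] op 8.3
shift [ 0.2 -0.7 28.3] len 28.3 roll -0.0 deg 0.0
```

View pics/v_z.png

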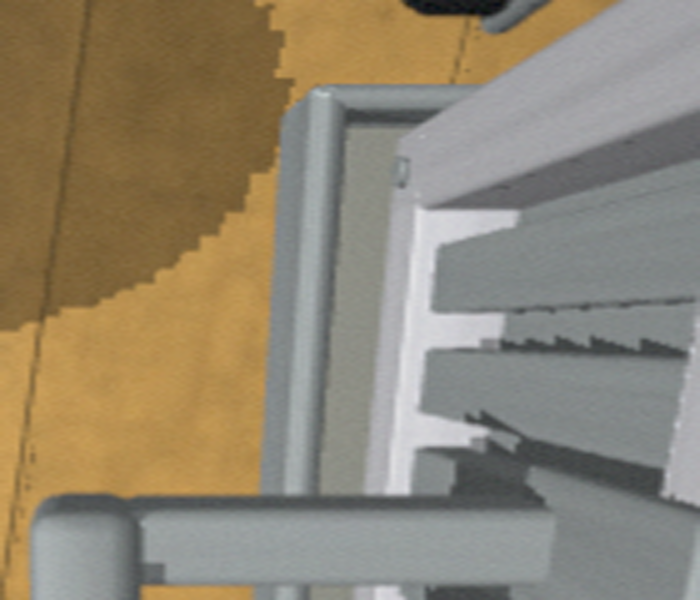

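Run:
```python
from h import *
import pickle
c=pickle.load(open("pics/v_wrist.pkl","rb")); g=cv2.cvtColor(cv2.imread("pics/v_wrist.png"),cv2.COLOR_BGR2GRAY).astype(int)
for v in (70,100,130): print(v,g[v,355:390])
print(g[25:60,374],g[25:60,382])
def ext(uv,z): return np.round((px2w(c,uv,z)[:,:2]-O)@M,1).tolist()
print('lip',ext([[367.5,70],[366,100],[364.5,130]],34),'front low',ext([[378.8,70],[376.2,100],[374,130]],48.7),'corner',ext([[380,46.5]],48.7),'cheek',ext([[374,40]],34))
```

```text
70 [133 135 132 131 130 145 166 165 168 150 129 105  95 134 142 139 140 139
 141 139 142 140 139 160 171 174 173 177 217 216 192 184 190 189 189]
100 [134 135 131 132 151 165 171 170 144 124 102 107 140 140 141 143 143 139
 140 139 142 158 171 178 177 174 210 216 211 212 214 159 137 132 134]
130 [134 133 133 164 168 170 161 138 116 102 137 142 137 145 144 142 144 141
 140 147 177 179 173 174 199 216 212 211 211 160 136 134 136 133 134]
[140 140 142 128 131 142 149 147 144 134 126 100  79  74  67  79 104 116
 140 140 138 141 135 136 138 138 140 139 136 139 141 139 140 138 135] [143 147 148 129 137 146 150 152 144 134 129 101  78  79  80  73  99 117
 146 161 164 160 163 163 160 163 164 164 159 161 161 162 161 162 165]
lip [[-43.7, 104.7], [-43.8, 83.4], [-43.8, 60.8]] front low [[-38.1, 102.9], [-38.8, 82.9], [-39.1, 61.7]] corner [[-38.3, 117.8]] cheek [[-40.0, 125.0]]
```

Request:
{"op": "send_rows", "data": {"travel": [[0, -0.6, 4], [0, -0.8, 9], [0, -0.8, 14], [0, -0.8, 19], [0, -0.8, 22]], "roll": [0, 0, 0, 0, 0]}}

```text
clock: 14.35
tcp_pos: [510.5, -79.9, 101.1]
tool_rot: [-179.9, -0.0, 85.9]
contact_force: [-0.2, 0.5, -4.7]
opening: 8.4
```

```bash
python3 -c "
from h import *
toe(-82.5,.3,97)"
```

```text
ext frame tcp [-84.1   0.4] back x -23.6 F ext [-0.3  0.5] torque [ 0.01  0.2  -0.04]
t 14.35 pos [510.5 -79.9 101.1] rot [-1.7992e+02 -2.0000e-02  8.5930e+01] F [-0.2  0.5 -4.7] op 8.4
shift [-0.1  1.6  4.1] len 4.4 roll -0.001 deg 0.0
```

Request:
{"op": "send_rows", "data": {"travel": [[0, 0, 1], [0, 0, 2], [0, 0, 2], [0, 0, 2]], "roll": [0, 0, 0, 0]}}

```text
clock: 14.68
tcp_pos: [511.3, -80.1, 100.4]
tool_rot: [180.0, 0.0, 85.9]
contact_force: [0.1, 0.5, -3.8]
opening: 8.2
```

Request:
{"op": "send_rows", "data": {"travel": [[0, 0, 1], [0, 0, 2], [0, 0, 3], [0, 0, 3]], "roll": [0, 0, 0, 0]}}

```text
clock: 15.02
tcp_pos: [511.1, -80.1, 97.2]
tool_rot: [-180.0, -0.0, 85.9]
contact_force: [0.2, -0.3, -4.3]
opening: 8.1
```

```bash
python3 snap.py w wrist; python3 -c "
from h import *
toe(-82.5,.3,97)"
```

```text
wrist [516.3  -5.  240. ] [ 1.629e+02  3.000e-02 -4.010e+00]
t 15.07 pos [511.1 -80.1  97.2] rot [-179.99   -0.     85.93] F [ 0.5 -0.  -2.5] op 8.2
shift [  -9.2  -60.7 -202.8] len 211.9 roll -0.019 deg 1.1
ext frame tcp [-83.5   0.2] back x -23.0 F ext [ 0.5 -0. ] torque [0.02 0.16 0.01]
t 15.07 pos [511.1 -80.1  97.2] rot [-179.99   -0.     85.93] F [ 0.5 -0.  -2.5] op 8.2
shift [0.1 1.  0.2] len 1.0 roll -0.0 deg 0.0
```

View pics/w_wrist.png

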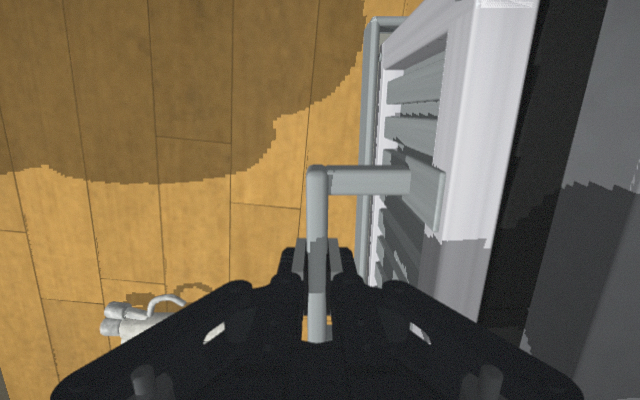

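Request:
{"op": "send_rows", "data": {"travel": [[0, 0, 0.5], [0, 0, 1], [0, 0, 1.5], [0, 0, 1.5]], "roll": [0, 0, 0, 0]}}

```text
clock: 15.4
tcp_pos: [511.8, -80.3, 96.9]
tool_rot: [179.9, 0.0, 85.9]
contact_force: [-2.8, 0.9, 5.1]
opening: 8.3
```

```bash
python3 -c "
from h import *
toe(-82.5,.3,97)"
```

```text
ext frame tcp [-82.8   0.1] back x -22.3 F ext [-2.9  0.7] torque [0.13 0.59 0.03]
t 15.4 pos [511.8 -80.3  96.9] rot [1.7993e+02 2.0000e-02 8.5940e+01] F [-2.8  0.9  5.1] op 8.3
shift [ 0.2  0.3 -0.1] len 0.4 roll -0.0 deg 0.0
```

Request:
{"op": "send_rows", "data": {"travel": [[0, 0.8, -0.6], [0, 1.6, -0.6], [0, 2.4, -0.6], [0, 3.2, -0.6], [0, 4, -0.6]], "roll": [0, 0, 0, 0, 0]}}

```text
clock: 15.82
tcp_pos: [515.6, -80.5, 97.0]
tool_rot: [180.0, 0.0, 85.9]
contact_force: [-3.5, 0.4, 5.3]
opening: 8.3
```

```bash
python3 -c "
from h import *
toe(-78.5,.3,97)"
```

```text
ext frame tcp [-79.    0.1] back x -18.5 F ext [-3.5  0.1] torque [0.04 0.64 0.06]
t 15.82 pos [515.6 -80.5  97. ] rot [1.7996e+02 2.0000e-02 8.5930e+01] F [-3.5  0.4  5.3] op 8.3
shift [ 0.2  0.5 -0. ] len 0.6 roll -0.0 deg 0.0
```

Request:
{"op": "send_rows", "data": {"travel": [[0, 0.8, -0.6], [0, 1.6, -0.6], [0, 2.4, -0.6], [0, 3, -0.6], [0, 3, -0.6]], "roll": [0, 0, 0, 0, 0]}}

```text
clock: 16.23
tcp_pos: [518.0, -80.6, 97.0]
tool_rot: [-180.0, 0.0, 85.9]
contact_force: [-3.5, 0.4, 4.9]
opening: 8.5
```

```bash
python3 -c "
from h import *
toe(-75.5,.3,97)"
```

```text
ext frame tcp [-76.6   0.2] back x -16.1 F ext [-3.5  0.2] torque [-0.04  0.77  0.03]
t 16.23 pos [518.  -80.6  97. ] rot [-179.96    0.     85.94] F [-3.5  0.4  4.9] op 8.5
shift [ 0.1  1.1 -0. ] len 1.1 roll -0.0 deg 0.0
```

Request:
{"op": "send_rows", "data": {"travel": [[0, 0.8, 0], [0, 1.6, 0], [0, 2.4, 0], [0, 3, 0], [0, 3, 0]], "roll": [0, 0, 0, 0, 0]}}

```text
clock: 16.65
tcp_pos: [520.3, -80.8, 97.0]
tool_rot: [-179.9, 0.0, 85.9]
contact_force: [-8.7, -0.2, 7.1]
opening: 8.4
```

```bash
python3 -c "
from h import *
toe(-72.5,.3,97)"; python3 snap.py x
```

```text
ext frame tcp [-74.3   0.1] back x -13.8 F ext [-8.6 -0.8] torque [-0.01  1.22  0.  ]
t 16.65 pos [520.3 -80.8  97. ] rot [-179.87    0.     85.94] F [-8.7 -0.2  7.1] op 8.4
shift [ 0.2  1.8 -0. ] len 1.8 roll -0.0 deg 0.0
wrist [525.8  -5.7 239.8] [ 1.629e+02  1.500e-01 -4.010e+00]
t 16.7 pos [520.3 -80.8  97. ] rot [-179.88    0.     85.94] F [-6.8  0.8  6.2] op 8.7
shift [  -9.2  -70.3 -202.9] len 214.9 roll -0.019 deg 1.1
```

View pics/x_wrist.png

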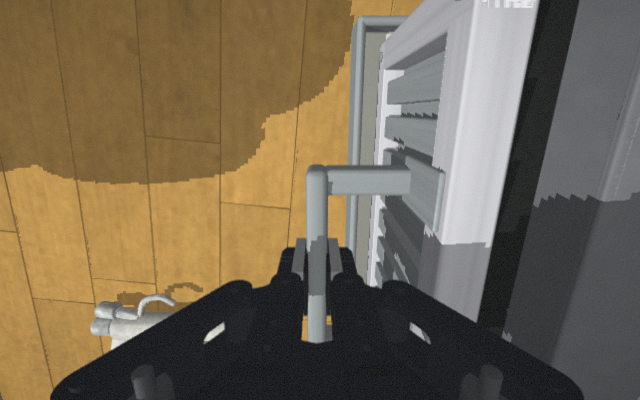

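Request:
{"op": "send_rows", "data": {"travel": [[0, 0, -0.5], [0, 0, -1], [0, 0, -1.5], [0, 0, -1.5], [0, 0, -1.5]], "roll": [0, 0, 0, 0, 0]}}

```text
clock: 17.12
tcp_pos: [519.9, -80.7, 97.2]
tool_rot: [-179.8, -0.0, 85.9]
contact_force: [-4.9, -1.3, -3.6]
opening: 8.3
```

```bash
python3 -c "
from h import *
toe(-72.5,.3,97)"
```

```text
ext frame tcp [-74.7   0.2] back x -14.2 F ext [-4.8 -1.6] torque [-0.36  0.82 -0.02]
t 17.12 pos [519.9 -80.7  97.2] rot [-1.7983e+02 -1.0000e-02  8.5930e+01] F [-4.9 -1.3 -3.6] op 8.3
shift [0.1 2.2 0.2] len 2.2 roll -0.001 deg 0.0
```

Request:
{"op": "send_rows", "data": {"travel": [[0, 0.8, 0], [0, 1.6, 0], [0, 2.4, 0], [0, 3, 0], [0, 3, 0]], "roll": [0, 0, 0, 0, 0]}}

```text
clock: 17.53
tcp_pos: [522.3, -80.9, 97.0]
tool_rot: [-179.7, -0.0, 85.9]
contact_force: [-7.2, -2.6, -2.7]
opening: 8.4
```

```bash
python3 -c "
from h import *
toe(-70,.3,97)"
```

```text
ext frame tcp [-72.3   0.2] back x -11.8 F ext [-7.  -3.1] torque [-0.32  1.06  0.01]
t 17.53 pos [522.3 -80.9  97. ] rot [-1.7975e+02 -1.0000e-02  8.5930e+01] F [-7.2 -2.6 -2.7] op 8.4
shift [0.1 2.3 0. ] len 2.3 roll -0.0 deg 0.0
```

Request:
{"op": "send_rows", "data": {"travel": [[0, 0.6, 0.3], [0, 1.2, 0.6], [0, 1.8, 0.6], [0, 2.3, 0.6], [0, 2.3, 0.6]], "roll": [0, 0, 0, 0, 0]}}

```text
clock: 17.95
tcp_pos: [524.4, -81.0, 97.0]
tool_rot: [-179.7, -0.0, 85.9]
contact_force: [-10.3, -0.5, 1.0]
opening: 8.1
```

Request:
{"op": "send_rows", "data": {"travel": [[0, 0, 0], [0, 0, 0], [0, 0, 0], [0, 0, 0]], "roll": [0, 0, 0, 0]}}

```text
clock: 18.28
tcp_pos: [524.3, -81.0, 97.0]
tool_rot: [-179.7, -0.0, 85.9]
contact_force: [-9.8, -1.3, 2.8]
opening: 8.5
```

```bash
python3 -c "
from h import *
toe(-70,.3,97)"; python3 snap.py y wrist side top;  python3 -c "
from h import *
toe(-70,.3,97)
c=cv2.imread('pics/y_wrist.png'); cv2.imwrite('pics/y_z.png',cv2.resize(c[0:200,330:470],None,fx=5,fy=3,interpolation=cv2.INTER_CUBIC))
c=cv2.imread('pics/y_side.png'); cv2.imwrite('pics/y_sz.png',cv2.resize(c[150:290,300:460],None,fx=5,fy=4.2,interpolation=cv2.INTER_CUBIC))"
```

```text
ext frame tcp [-70.3   0.2] back x -9.8 F ext [-9.7 -2. ] torque [-0.25  1.56 -0.03]
t 18.28 pos [524.3 -81.   97. ] rot [-1.7972e+02 -1.0000e-02  8.5940e+01] F [-9.8 -1.3  2.8] op 8.5
shift [ 0.1  0.3 -0. ] len 0.3 roll -0.0 deg 0.0
wrist [530.2  -6.  239.8] [162.91   0.3   -4.01]
side [-542.  -625.7 1435. ] [-134.63    0.29  -54.66]
top [  26.6  321.8 1354.2] [-156.98   -0.29 -107.85]
t 18.43 pos [524.3 -81.   97. ] rot [-1.7972e+02 -1.0000e-02  8.5940e+01] F [-11.2  -1.    1. ] op 8.3
shift [  -9.2  -74.9 -202.6] len 216.2 roll -0.018 deg 1.1
ext frame tcp [-70.3   0.2] back x -9.8 F ext [-11.1  -1.8] torque [-0.25  1.58 -0.01]
t 18.43 pos [524.3 -81.   97. ] rot [-1.7972e+02 -1.0000e-02  8.5940e+01] F [-11.2  -1.    1. ] op 8.3
shift [ 0.1  0.3 -0. ] len 0.3 roll -0.0 deg 0.0
```

View pics/y_z.png

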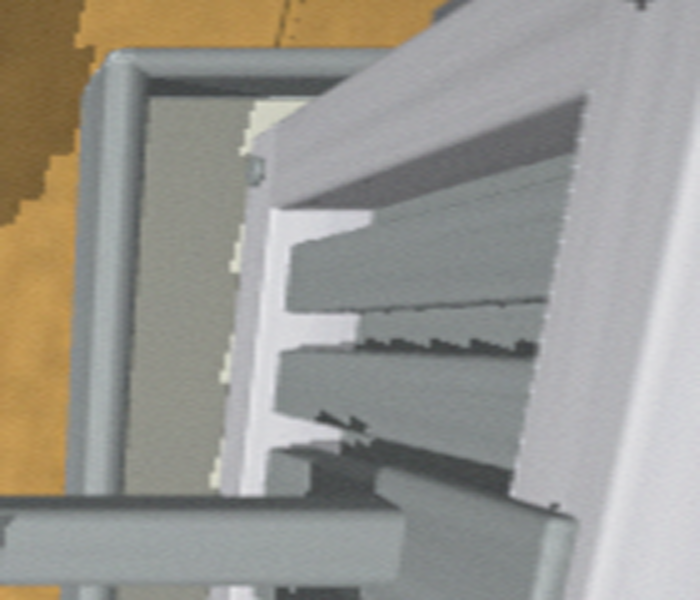

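View pics/y_sz.png

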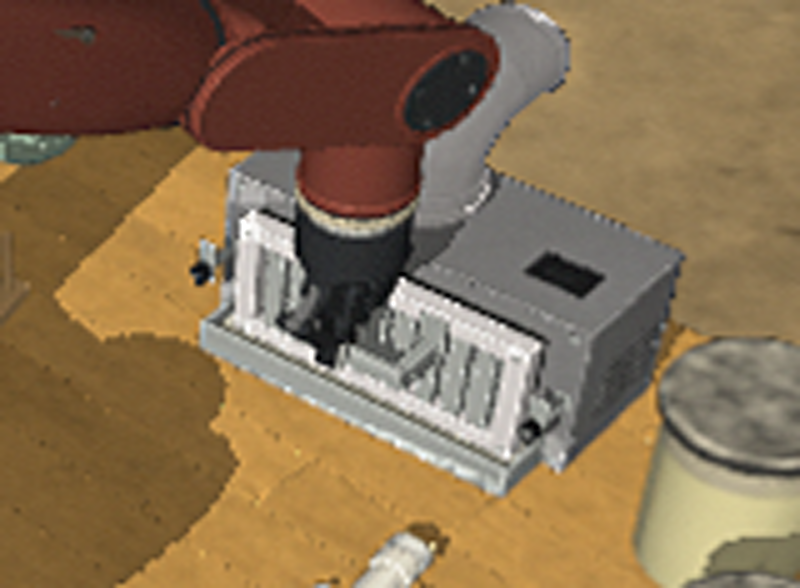

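View pics/y_wrist.png

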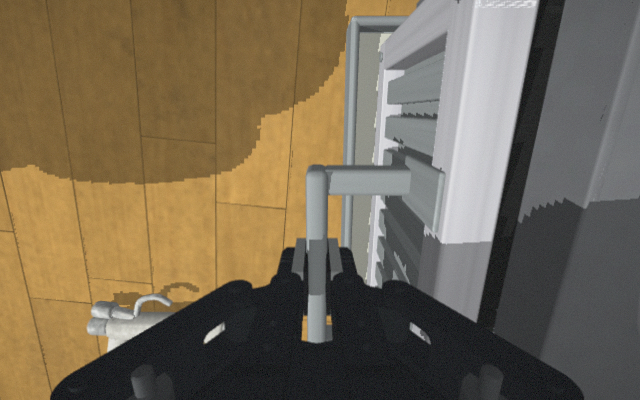

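Run:
```python
from h import *
import pickle
c=pickle.load(open("pics/y_wrist.pkl","rb")); im=cv2.imread("pics/y_wrist.png"); g=cv2.cvtColor(im,cv2.COLOR_BGR2GRAY).astype(int); s=cv2.cvtColor(im,cv2.COLOR_BGR2HSV)[:,:,1].astype(int)
for v in (70,100,130): print(v,g[v,344:386],s[v,370:386])
def ext(uv,z): return ((px2w(c,uv,z)[:,:2]-O)@M)
def line(name,f,vs,z):
    P=ext([[f(v),v] for v in vs],z); k=np.polyfit(P[:,1],P[:,0],1); print(name,'x at y=0',k[1].round(2),'x at mean',P[:,0].mean().round(2),'slope deg',np.degrees(np.arctan(k[0])).round(2),'res',np.std(P[:,0]-np.polyval(k,P[:,1])).round(2),'y range',P[:,1].min().round(),P[:,1].max().round())
def edge(v,a,b,sgn,img=g):
    d=np.diff(img[v,a:b])*sgn; k=np.argmax(d); q=d[max(k-1,0):k+2].clip(0); return a+max(k-1,0)+(np.arange(len(q))*q).sum()/q.sum()+.5
line('lip inner',lambda v:edge(v,350,362,1),range(45,155),34)
line('front low',lambda v:edge(v,370,382,-1,s),[v for v in range(60,150)],20.4)
line('top back',lambda v:edge(v,int(np.interp(v,[30,240],[535,490]))-9,int(np.interp(v,[30,240],[535,490]))+9,-1),range(30,235),150.4)
```

```text
70 [155 141 136 132 135 137 165 168 169 166 145 125 111  93 125 144 147 142
 144 142 144 145 144 142 145 144 142 144 143 141 141 144 142 145 146 177
 177 179 176 182 221 217] [19 12 14 16 14 21 18 17 14  3 10  7  4  8  3  2]
100 [141 137 134 135 143 170 172 173 168 145 130 111  97 142 143 144 145 142
 145 144 143 143 146 140 142 145 143 143 148 145 144 147 146 165 176 180
 179 181 218 218 212 215] [14 16 17 14 16 17 14  5  4  6  6  4  5  2  7  5]
130 [140 137 134 144 171 174 171 165 146 131 103 101 140 146 144 146 146 145
 145 146 143 143 147 144 144 145 141 143 142 143 142 134 174 182 176 177
 217 217 213 216 214 147] [20 14 16 18 14  6  6  3 10  7  2  5  5  3  7 14]
lip inner x at y=0 -43.4 x at mean -43.47 slope deg -0.04 res 0.09 y range 46.0 116.0
front low x at y=0 -27.59 x at mean -27.71 slope deg -0.09 res 0.91 y range 48.0 110.0
top back x at y=0 -10.09 x at mean -10.16 slope deg -0.05 res 0.06 y range 36.0 97.0
```

Request:
{"op": "send_rows", "data": {"travel": [[0, 0, 0], [0, 0, 0], [0, 0, 0], [0, 0, 0], [0, 0, 0]], "roll": [0, 0, 0, 0, 0]}}

```text
clock: 18.85
tcp_pos: [524.4, -81.1, 97.0]
tool_rot: [-179.7, -0.0, 85.9]
contact_force: [-9.9, -1.1, 3.7]
opening: 8.3
```

```bash
python3 -c "
from h import *
toe(-70,.3,97)
env.close_job()
toe(-70,.3,97)"
```

```text
ext frame tcp [-70.2   0.2] back x -9.7 F ext [-9.8 -1.8] torque [-0.22  1.55  0.08]
t 18.85 pos [524.4 -81.1  97. ] rot [-1.7972e+02 -1.0000e-02  8.5940e+01] F [-9.9 -1.1  3.7] op 8.3
shift [0.1 0.2 0. ] len 0.2 roll -0.0 deg 0.0
the job is handed in; nothing more can be done
the job is handed in; nothing more can be done
```

The filter is standing in the sill channel, pressed against the seal, and the arm is still holding it there by the handle. I handed the job in at 18.9 s.

**Last checks:**
- **Push:** it was steady at about 10 N. The back of the filter was about 8 mm into the seal, by the arm's position and by the filter's distance from the lip in the wrist picture, so the tabs should clear without crushing the seal.
- **Squareness:** the filter was within about 0.1° of square to the panel, and its top and bottom agreed within about 0.5 mm. The tool had tilted about 0.3° under load. I measured only the left half in the wrist camera; for the right half I rely on that squareness.
- **On the sill:** the filter rests lightly on the sill floor, with a few newtons on it. The side picture shows it standing between the two open clamps.

**What went wrong:** my first descent to the handle was with the jaws too wide. A finger linkage came down on the filter's top edge in the rack and the wrist force reached about 48 N for a moment. That is well under the 120 N wrist limit. If the linkage counts as the gripper's body, it is over the 40 N limit. It left the filter rocking a few millimetres in its slot. I backed off, narrowed the jaws and gripped it without further contact.

I did not touch the bench items. I saw no disturbance to them in the later pictures, but I did not measure them.

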